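# Proof-load the kiln props and tray them

## Robot

A 6-joint arm with a two-finger parallel gripper is mounted at the origin on the work surface. World frame = base frame: x ahead of the robot, y to its left, z up, the work surface at z = 0. Lengths are in m, angles in rad, forces in N, time in s.
With the tool pointing down it reaches from about 0.375 to 0.975 m from the base axis. Payload 3.8 kg.
Tool frame: the origin (TCP) lies at the very end of the fingers, on their centre line; the grasp point (between the pads) lies 19 mm behind it (bot.grip_point_offset is the distance from the TCP to the grasp point, in m); z points along the fingers, x is the direction in which the jaws open and shut, and the axes are right-handed (so a half turn about z gives the same grasp; the last joint's range is limited). The gripper opens to 85 mm and grips with 20 to 120 N. Pads are 22 mm wide; open, the fingers measure 114 mm over their backs; the gripper's body (76 mm by 85 mm) begins 54 mm behind the grasp point. The pads swing forward as they close: fully open they stand 13 mm farther back than shut.
Start: joints at [-1.296, 0.264, 1.604, -0, 1.274, -0.037], TCP at [0.207, -0.642, 0.231] pointing down, gripper open.
Joint ranges: [-2.63, 2.63], [-0.94, 2.18], [0.31, 2.57], [-1.31, 4.45], [0, 2.66], [-2.55, 2.55]. Speed limits (rad/s): [2.57, 2.57, 3.14, 3.14, 3.14, 3.14].

## Interface

Orientations are given as a rotation vector (axis times angle).
In Python, from workcell import bot, read_camera gives the robot as it stands.
- The arm moves only by the tool arm_command, never from a script. Its argument "rows" is a list of rows, each an object with "delta_rot": the turn, a rotation vector about the tool's x, y, z in rad, a list of three; "xyz": the shift along the tool's x, y, z in m, a list of three; "gripper": the finger opening in m, from 0 to 0.0854. A call has 1 to 12 rows; each row shifts and turns the commanded pose from where the row before left it, along the tool's axes as they then stand; what a row does not reach is not made up. A row lasts 1/10 s, in which the tool goes at most 50 mm and 8.59 degrees, less where a joint would pass 70% of its speed; a pose out of reach is approached as far as the arm can. A call is refused whole if a number of a shift passes 0.05 or a number of a turn 0.15, either way. A call with a gripper value outside its range is refused whole. The fingers move at their own pace and stop on an object; "force" is the grip in N (left out, the last holds). Time passes only in rows, so rows that do not move let the fingers close. It gives the time, the measured TCP pose, the force and the opening at its end, in the units of the state.
- bot.read_state(): the state, without advancing time (a new reading comes with each control period).
- read_camera(name): name is "scene" or "top"; returns a dict with "pixels" (420x560x3 uint8, red, green, blue), "range_z" (420x560 float32, m along the optical axis (not along the pixel's ray), 0 where there is no reading), "intrinsics" (3x3 intrinsics, pixels), "dist_coeffs" ([k1, k2, p1, p2, k3] as OpenCV has them; the pictures are not rectified), "camera_from_world" (4x4, takes a point from world to camera coordinates). Camera axes: x right, y up, looking along -z (the intrinsics and any distortion apply to the point x, -y, -z); pixel columns grow to the right and rows downward; lengths in m; the calibration is good to about 2 mm. A picture is of the moment at which its call begins.
- bot.finish_job(): hands the job in, once; it reports no verdict.
The state is a dict: "time": time; "q": joint angles; "joint_vel": joint speeds; "joint_torque": joint torques, N m; "tool_pos": TCP position; "tcp_rot": TCP orientation; "wrist_force": force on the tool from outside, world axes, zero at the start; "torque": the same for the moment, N m; "width": opening from 0.0 (shut) to 1.0 (fully open).
Only numpy, scipy, OpenCV 4.12 (cv2) and the standard library are available. Lean on these libraries where they do the work, as an engineer would, in place of code of your own. Each camera call takes 0.05 s, during which the arm holds its last target.

## Task

Proof-test the kiln props standing on the cork mat (there are two or three): open the toggle clamp, stand every one upright and fully home in a pocket of the proof nest, swing the clamp over centre so that its bar presses on them all, and let go of it for a moment so that it holds them on its own. Then swing the clamp fully back open and stand every prop upright in a cell of the wooden tray, one to a cell, and leave the other pottery on the bench where it is.

Things in the scene. Friction and masses are not known exactly. Their poses are not given: they have to be found in the camera images.
- prop0_mid (a point): buff ceramic kiln prop, standing upright, 75 mm high, 300 g: round foot 60 mm across and 10 mm thick, round shaft 44 mm across from there to the top (grip it here). The point is its centre, 37.5 mm above its underside; z is its long axis. One prop may be absent.
- prop1_mid (a point): cream ceramic kiln prop, standing upright, 75 mm high, 300 g: round foot 60 mm across and 10 mm thick, round shaft 44 mm across from there to the top (grip it here). The point is its centre, 37.5 mm above its underside; z is its long axis. One prop may be absent.
- prop2_mid (a point): pinkish ceramic kiln prop, standing upright, 75 mm high, 300 g: round foot 60 mm across and 10 mm thick, round shaft 44 mm across from there to the top (grip it here). The point is its centre, 37.5 mm above its underside; z is its long axis. One prop may be absent.
- mat: fixed cork mat, 300 x 200 x 3 mm, on which the props stand at the start, at the robot's left or right; origin under its centre
- nest: fixed proof nest: aluminium plate 18 mm thick, three square pockets in a row along its y axis, and a toggle clamp. Origin under the middle pocket; x points from the pockets to the clamp's hinge (away from the robot). Plate from x -75 to +130 mm, y -135 to +135 mm. Two blue hinge cheeks at x 70 to 100, y -35 to +35 mm, 99 mm high.
- pocket0 (a point): square pocket of the nest, 68 x 68 mm, 12 mm deep: the point is the centre of its floor, 6 mm above the table. Pockets are 82 mm apart. Any prop may go into any pocket, one in each.
- pocket1 (a point): square pocket of the nest, 68 x 68 mm, 12 mm deep: the point is the centre of its floor, 6 mm above the table. Pockets are 82 mm apart. Any prop may go into any pocket, one in each.
- pocket2 (a point): square pocket of the nest, 68 x 68 mm, 12 mm deep: the point is the centre of its floor, 6 mm above the table. Pockets are 82 mm apart. Any prop may go into any pocket, one in each.
- clamp (a joint): angle of the clamp arm, rad: 0 = level, its pressing bar resting on fully seated props; grows as it swings up and away; 1.95 = end stop, open, leaning back past upright; -0.06 = lower stop, nest empty (as it starts). An over-centre spring drives it to 0 from below about 1.0, to open from above, and holds it there; starting it takes 5 to 8 N at the handle. Bar 30 x 230 mm, along nest y, 85 mm from the hinge.
- clamp_handle (a point): centre of the clamp's red crossbar handle: round bar 16 mm thick, 130 mm long, parallel to the hinge (nest y), on a 14 mm steel stem at its middle; grip either half from above, about 38 mm from the middle. It circles the hinge axis at 153 mm: at joint 0 it is 150 mm from the hinge in nest -x (towards the robot) and 30 mm above it.
- clamp_hinge (a point): centre of the clamp's hinge axis, 85 mm above the table, 85 mm in nest +x from the middle pocket; the axis runs along the nest's y, and a positive joint angle turns the handle up and towards nest +x
- tray: fixed wooden tray, 248 x 86 mm, 22 mm high, walls 5 mm, with three cells in a row along its x axis; on the other side of the nest from the mat; origin under its centre
- cell0 (a point): cell of the tray, 76 mm square inside (5 mm walls, 17 mm deep): the point is the centre of its floor, 5 mm above the table. Cells are 81 mm apart. Any prop in any cell, one in each.
- cell1 (a point): cell of the tray, 76 mm square inside (5 mm walls, 17 mm deep): the point is the centre of its floor, 5 mm above the table. Cells are 81 mm apart. Any prop in any cell, one in each.
- cell2 (a point): cell of the tray, 76 mm square inside (5 mm walls, 17 mm deep): the point is the centre of its floor, 5 mm above the table. Cells are 81 mm apart. Any prop in any cell, one in each.
- bowl_mid (a point): bystander, leave alone: small blue bowl, 100 mm wide, 45 mm high; the point is its centre, half-way up
- mug_mid (a point): bystander, leave alone: terracotta mug, 76 mm wide, 85 mm high; the point is its centre, half-way up
- jar_mid (a point): bystander, leave alone: amber jar with a white cap, 68 mm wide, 85 mm high; the point is its centre, half-way up
- glaze_mid (a point): bystander, leave alone: green glaze bottle, 60 mm wide, 130 mm high; the point is its centre, half-way up
- vase_mid (a point): bystander, leave alone: white vase, 92 mm wide, 115 mm high; the point is its centre, half-way up
- brushpot_mid (a point): bystander, leave alone: white pot with brushes standing in it, 64 mm wide, pot 90 mm and brushes 190 mm high; the point is its centre, half-way up
- can_mid (a point): bystander, leave alone: yellow can, 72 mm wide, 75 mm high; the point is its centre, half-way up
Mind the look-alikes: they are no part of the job. Leave any purple look-alike of the part that bears prop0_mid alone.

How it is judged:
On the way, in this order (a step that is already met when the one before it is completed fails the run):
1. every prop stands upright on the floor of a nest pocket, with the clamp open ((horizontal distance between prop0_mid and pocket0 below 0.01 m or horizontal distance between prop0_mid and pocket1 below 0.01 m or horizontal distance between prop0_mid and pocket2 below 0.01 m) and height (world z) of each of prop0_mid, prop1_mid, prop2_mid below 0.049 m and angle between each of prop0_mid, prop1_mid, prop2_mid's own z axis and vertical below 0.1 rad and (horizontal distance between prop1_mid and pocket0 below 0.01 m or horizontal distance between prop1_mid and pocket1 below 0.01 m or horizontal distance between prop1_mid and pocket2 below 0.01 m) and (horizontal distance between prop2_mid and pocket0 below 0.01 m or horizontal distance between prop2_mid and pocket1 below 0.01 m or horizontal distance between prop2_mid and pocket2 below 0.01 m) and value of joint clamp above 1.5 rad), for 0.2 s.
2. the clamp is over centre and down on the seated props (joint below 0.05), let go and holding on its own for half a second ((horizontal distance between prop0_mid and pocket0 below 0.01 m or horizontal distance between prop0_mid and pocket1 below 0.01 m or horizontal distance between prop0_mid and pocket2 below 0.01 m) and height (world z) of each of prop0_mid, prop1_mid, prop2_mid below 0.049 m and angle between each of prop0_mid, prop1_mid, prop2_mid's own z axis and vertical below 0.1 rad and (horizontal distance between prop1_mid and pocket0 below 0.01 m or horizontal distance between prop1_mid and pocket1 below 0.01 m or horizontal distance between prop1_mid and pocket2 below 0.01 m) and (horizontal distance between prop2_mid and pocket0 below 0.01 m or horizontal distance between prop2_mid and pocket1 below 0.01 m or horizontal distance between prop2_mid and pocket2 below 0.01 m) and value of joint clamp below 0.05 rad and contact force between the fingers and clamp below 0.3 N), for 0.5 s.
3. the clamp is swung back open (joint above 1.7) (value of joint clamp above 1.7 rad), for 0.2 s.
At the end, for the whole second after the job is handed in: every prop that is present stands upright (within 0.1 rad) on the floor of a tray cell, centre within 16 mm of the cell's centre, at rest and released; the clamp is open (joint above 1.7) ((horizontal distance between prop0_mid and cell0 below 0.016 m or horizontal distance between prop0_mid and cell1 below 0.016 m or horizontal distance between prop0_mid and cell2 below 0.016 m) and height (world z) of each of prop0_mid, prop1_mid, prop2_mid below 0.048 m and angle between each of prop0_mid, prop1_mid, prop2_mid's own z axis and vertical below 0.1 rad and (horizontal distance between prop1_mid and cell0 below 0.016 m or horizontal distance between prop1_mid and cell1 below 0.016 m or horizontal distance between prop1_mid and cell2 below 0.016 m) and (horizontal distance between prop2_mid and cell0 below 0.016 m or horizontal distance between prop2_mid and cell1 below 0.016 m or horizontal distance between prop2_mid and cell2 below 0.016 m) and linear speed of each of prop0, prop1, prop2 below 0.03 m/s and value of joint clamp above 1.7 rad); the robot touches nothing.
It fails at once if any of the other pots, jars or bottles is moved more than 40 mm (distance of any of bowl_mid, mug_mid, jar_mid, glaze_mid, vase_mid, brushpot_mid, can_mid from where it was at the start of the episode above 0.04 m).
Of prop0, prop1, prop2 only 2 to 3 are there at a start; the rules pass over those that are not, and their reading is None.
At some moment in a run one of prop0, prop1, prop2 may be knocked a few centimetres aside while the robot is not near it.
It also fails if it takes over 210 s, if anything falls off the work surface, if the arm or the gripper's body presses on something with over 40 N, if the wrist force passes 120 N, or if a joint passes its speed limit or range.

## Working session

There is one attempt and no reset: what is moved stays moved. The work goes in short steps, Python scripts to look and compute and a tool call to move; the robot and the scene stay as the last step left them, time stands still between calls to the robot, and variables do not carry over. Pictures are saved under pics/ and viewed, and the job is handed in when it is done.

Besides the shell and the picture viewer there is one more tool, called as name(argument=value, ...), one argument or row to a line, values as JSON. arm_command: Moves the arm, as the interface text tells. Its arguments: {"type":"object","properties":{"rows":{"type":"array","items":{"type":"object","properties":{"delta_rot":{"type":"array","items":{"type":"number"}},"xyz":{"type":"array","items":{"type":"number"}},"gripper":{"type":"number"}}}},"force":{"type":"number"}},"required":["rows"]}

```bash
ls; mkdir -p pics; cat > h.py <<'E'
import numpy as np, cv2
from workcell import bot, read_camera
def grab(name,fn=None):
    c=read_camera(name)
    if fn: cv2.imwrite('pics/'+fn,cv2.cvtColor(c['pixels'],cv2.COLOR_RGB2BGR))
    return c
def cloud(c):
    K=np.array(c['intrinsics']);d=np.array(c['dist_coeffs'],float)
    h,w=c['range_z'].shape
    u,v=np.meshgrid(np.arange(w),np.arange(h))
    p=cv2.undistortPointsIter(np.stack([u,v],-1).reshape(-1,1,2).astype(np.float64),K,d,None,None,(3,40,1e-9)).reshape(h,w,2)
    z=c['range_z'].astype(float)
    P=np.stack([p[...,0]*z,-p[...,1]*z,-z,np.ones_like(z)],-1)
    W=P@np.linalg.inv(np.array(c['camera_from_world'])).T
    W=W[...,:3]; W[z<=0]=np.nan
    return W
E
python3 - <<'E'
from h import *
print(bot.read_state())
for n in ['scene','top']:
    c=grab(n,n+'0.png'); print(n,np.linalg.inv(np.array(c['camera_from_world'])).round(3),c['dist_coeffs'])
E
```

```text
pics
{'time': 0.0, 'q': array([-1.29591885e+00,  2.64787454e-01,  1.60539865e+00,  3.16928267e-05,
        1.27371522e+00, -3.69024814e-02]), 'joint_vel': array([-3.61977750e-04, -2.27619228e-05, -1.78341239e-03, -2.09679685e-03,
        3.12985675e-04, -1.38754595e-03]), 'joint_torque': array([-1.74529701e-03, -5.15116954e+01, -3.67314041e+01, -8.42474105e-05,
        1.29637920e-02, -2.28903104e-05]), 'tool_pos': array([ 0.20686162, -0.64173384,  0.22992562]), 'tcp_rot': array([-2.53822079,  1.84876098,  0.00281984]), 'wrist_force': array([ 0.01815604, -0.24900988,  0.79596365]), 'torque': array([0.02462311, 0.01157088, 0.03135889]), 'width': 0.9974160764668533}
scene [[-0.533 -0.455  0.714  1.524]
 [ 0.846 -0.272  0.458  0.629]
 [-0.014  0.848  0.529  0.817]
 [ 0.     0.     0.     1.   ]] [-0.08895914  0.          0.          0.          0.        ]
top [[-0.011  0.998 -0.066  0.414]
 [-1.    -0.01   0.011  0.011]
 [ 0.01   0.066  0.998  1.729]
 [ 0.     0.     0.     1.   ]] [-0.10618132  0.          0.          0.          0.        ]
```

View pics/scene0.png

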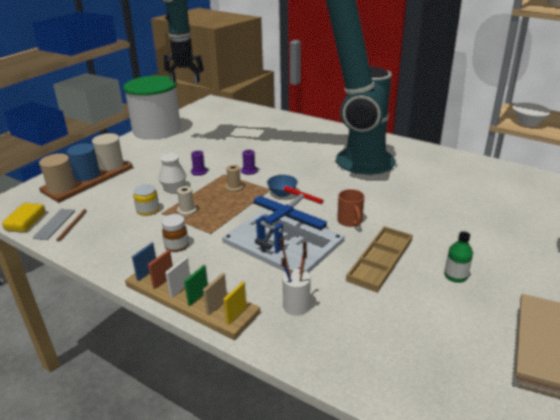

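View pics/top0.png

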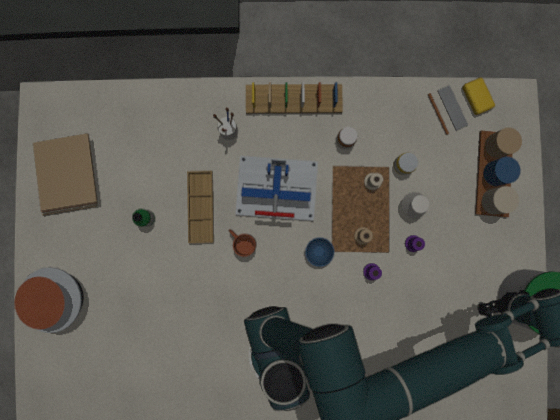

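The top view shows two props on the mat, at pixels (374,180) and (364,235). The purple look-alikes are at (415,244) and (373,272), the nest is around (277,190) and the tray around (201,207). Next I'll measure them.

```bash
cat >> h.py <<'E'
def at(W,u,v,r=2): return np.nanmedian(W[v-r:v+r+1,u-r:u+r+1].reshape(-1,3),0)
def circ(W,cen,zlo,zhi,R,rad):
    """least-squares circle centre with known radius from points in z band -> uses fit free radius too"""
    m=(abs(W[...,2]-(zlo+zhi)/2)<(zhi-zlo)/2)&(np.hypot(W[...,0]-cen[0],W[...,1]-cen[1])<R)
    P=W[m]
    (x,y),r=cv2.minEnclosingCircle(P[:,:2].astype(np.float32)*1000)
    return len(P),round(x/1000,4),round(y/1000,4),r, P.mean(0).round(4)
E
python3 - <<'E'
from h import *
c=grab('top');W=cloud(c)
s=grab('scene');S=cloud(s)
img=c['pixels']
crop=cv2.resize(img[140:270,180:440],None,fx=3,fy=3,interpolation=cv2.INTER_CUBIC)
cv2.imwrite('pics/crop.png',crop[...,::-1])
for u,v in [(374,180),(364,235),(348,137),(407,163),(417,205),(415,244),(373,272),(319,252),(245,246),(228,128),(143,218),(200,207),(277,210),(260,195),(361,208)]:
    print((u,v),at(W,u,v,1).round(4))
for n,(u,v) in dict(a=(374,180),b=(364,235)).items():
    p=at(W,u,v,3)
    for X,nm in((W,'top'),(S,'scene')):
        print(n,nm,circ(X,p,.067,.09,.04,.022),circ(X,p,.005,.02,.045,.03))
E
```

```text
(374, 180) [ 0.5895 -0.3114  0.0782]
(364, 235) [ 0.4067 -0.2745  0.0805]
(348, 137) [ 0.735  -0.2267  0.0869]
(407, 163) [ 0.6469 -0.4273  0.074 ]
(417, 205) [ 0.5026 -0.4443  0.1147]
(415, 244) [ 0.3743 -0.4464  0.0772]
(373, 272) [ 0.2837 -0.3026  0.0764]
(319, 252) [ 0.3499 -0.13    0.0052]
(245, 246) [0.3733 0.125  0.0059]
(228, 128) [0.7677 0.1738 0.0905]
(143, 218) [0.4697 0.4531 0.1039]
(200, 207) [0.5095 0.2795 0.0099]
(277, 210) [0.4946 0.0134 0.0206]
(260, 195) [0.5427 0.0689 0.0923]
(361, 208) [ 0.5005 -0.2788  0.0021]
a top (125, 0.5921, -0.3188, 22.101713180541992, array([ 0.5929, -0.3184,  0.079 ])) (196, 0.5895, -0.3115, 44.953948974609375, array([ 0.5843, -0.3048,  0.0101]))
a scene (132, 0.597, -0.3193, 25.706666946411133, array([ 0.6004, -0.3151,  0.0768])) (149, 0.5873, -0.3102, 42.65727615356445, array([ 0.6018, -0.3045,  0.0113]))
b top (140, 0.4067, -0.2797, 22.00408935546875, array([ 0.4065, -0.2793,  0.0791])) (203, 0.4067, -0.2745, 44.96514892578125, array([ 0.4063, -0.2676,  0.0098]))
b scene (98, 0.4097, -0.2799, 26.24462127685547, array([ 0.413 , -0.2768,  0.0764])) (132, 0.4073, -0.2737, 44.021053314208984, array([ 0.4176, -0.2676,  0.0111]))
```

View pics/crop.png

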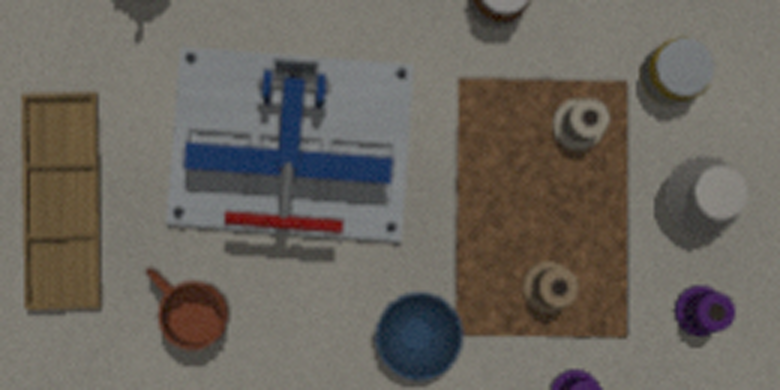

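```bash
cat >> h.py <<'E'
def topx(c,uv,z):
    K=np.array(c['intrinsics']);d=np.array(c['dist_coeffs'],float)
    p=cv2.undistortPointsIter(np.array(uv,float).reshape(-1,1,2),K,d,None,None,(3,40,1e-9)).reshape(-1,2)
    T=np.linalg.inv(np.array(c['camera_from_world']))
    D=np.c_[p[:,0],-p[:,1],-np.ones(len(p))]@T[:3,:3].T
    o=T[:3,3]; t=(z-o[2])/D[:,2]
    return o+D*t[:,None]
E
python3 - <<'E'
from h import *
c=grab('top');W=cloud(c)
s=grab('scene');S=cloud(s)
def rect(P):
    (x,y),(w,h),a=cv2.minAreaRect(P[:,:2].astype(np.float32)*1000);return round(x,1),round(y,1),round(w,1),round(h,1),round(a,2),len(P)
m=(W[...,0]>.42)&(W[...,0]<.69)&(W[...,1]>-.15)&(W[...,1]<.2)
print('table z',np.nanmedian(W[m&(W[...,2]<.008)][:,2]))
for lo,hi in((.0125,.024),(.014,.026)):
    print('plate',rect(W[m&(W[...,2]>lo)&(W[...,2]<hi)]))
    # robust: percentile
mt=(W[...,0]>.35)&(W[...,0]<.68)&(W[...,1]>.2)&(W[...,1]<.36)
print('tray',rect(W[mt&(W[...,2]>.014)&(W[...,2]<.035)]))
print('trayscene',rect(S[(S[...,0]>.35)&(S[...,0]<.68)&(S[...,1]>.2)&(S[...,1]<.36)&(S[...,2]>.014)&(S[...,2]<.03)]))
# color-based
hsv=cv2.cvtColor(c['pixels'],cv2.COLOR_RGB2HSV)
blue=(hsv[...,0]>100)&(hsv[...,0]<130)&(hsv[...,1]>120)&m
red=((hsv[...,0]<8)|(hsv[...,0]>172))&(hsv[...,1]>140)&m
for n,k in(('blue',blue&(W[...,2]>.08)),('red',red)):
    P=W[k];print(n,len(P),np.nanmedian(P,0).round(4),rect(P))
yy,xx=np.where(red);R=topx(c,np.c_[xx,yy],.105);print('red z.105',rect(R))
P=S[(hs:=cv2.cvtColor(s['pixels'],cv2.COLOR_RGB2HSV),((hs[...,0]<8)|(hs[...,0]>172))&(hs[...,1]>140)&(S[...,0]>.35)&(S[...,0]<.7)&(S[...,2]>.07)&(abs(S[...,1])<.15))[1]];print('redS',len(P),np.median(P,0),rect(P))
# tray colour/rect edges
g=cv2.cvtColor(c['pixels'],cv2.COLOR_RGB2GRAY)
cr=cv2.resize(c['pixels'][145:255,175:330],None,fx=5,fy=5,interpolation=cv2.INTER_CUBIC);cv2.imwrite('pics/nest.png',cr[...,::-1])
cr=cv2.resize(s['pixels'][170:290,210:420],None,fx=3.5,fy=3.5,interpolation=cv2.INTER_CUBIC);cv2.imwrite('pics/nestS.png',cr[...,::-1])
E
```

```text
table z 0.0019108638825282576
plate (557.2, 25.4, 266.3, 346.0, 0.96, 2390)
plate (544.1, 17.6, 272.5, 268.6, 85.03, 2474)
tray (506.2, 278.0, 306.8, 118.5, 8.62, 468)
trayscene (513.8, 278.7, 257.3, 89.7, 0.49, 760)
blue 708 [0.55   0.0126 0.0954] (587.4, 14.0, 223.9, 110.6, 85.06, 708)
red 131 [0.4788 0.0232 0.1149] (469.7, 68.2, 44.1, 211.5, 12.73, 131)
red z.105 (470.2, 66.9, 45.0, 209.3, 13.01, 131)
redS 162 [0.48700473 0.01666518 0.11094521] (456.6, 61.4, 97.6, 185.1, 41.75, 162)
```

View pics/nest.png

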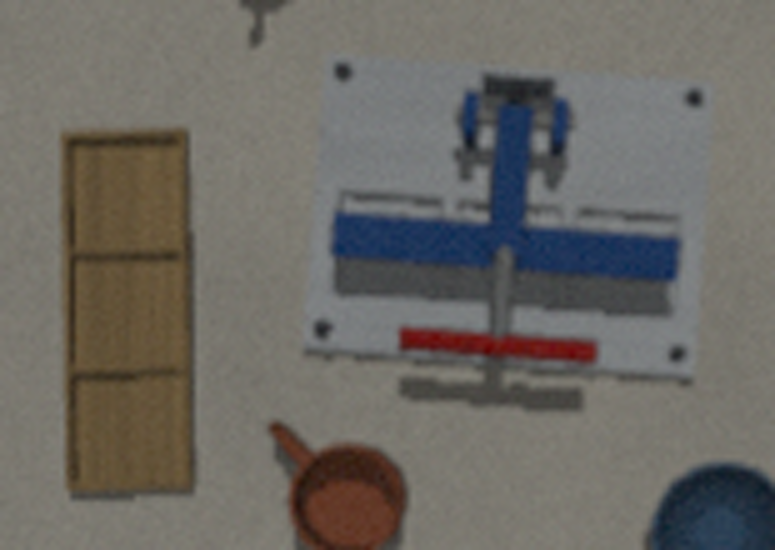

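View pics/nestS.png

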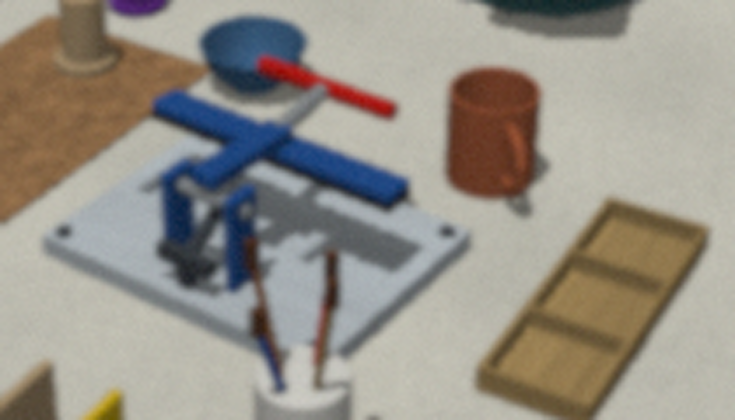

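```bash
cat >> h.py <<'E'
def fit2(model,pts):
    model=np.array(model);pts=np.array(pts)
    a=model.mean(0);b=pts.mean(0);H=(model-a).T@(pts-b)
    th=np.arctan2(H[0,1]-H[1,0],H[0,0]+H[1,1]);c,s=np.cos(th),np.sin(th);R=np.array([[c,-s],[s,c]])
    t=b-R@a;return th,R,t,(model@R.T+t-pts)
def zoom(xy,u0,v0,k): return (np.array(xy,float)+.5)/k-.5+[u0,v0]
E
python3 - <<'E'
from h import *
c=grab('top')
# model corners: image TL = +x,+y
uv=zoom([(327,58),(713,88),(693,378),(305,350)],175,145,5)
P=topx(c,uv,.018)[:,:2]
th,R,t,r=fit2([(.13,.135),(.13,-.135),(-.075,-.135),(-.075,.135)],P);print('nest',th,t,(r*1000).round(1))
for i,p in enumerate([(0,.082),(0,0),(0,-.082),(.085,0),(-.065,0),(-.065,.038),(-.065,-.038)]):print(p,(R@np.array(p)+t).round(4))
uv=zoom([(62,131),(187,129),(193,491),(69,494)],175,145,5)
P=topx(c,uv,.022)[:,:2];
for k in range(2):
  th,R,t,r=fit2([(.124,.043),(.124,-.043),(-.124,-.043),(-.124,.043)],P);
print('tray',th,t,(r*1000).round(1))
for p in((.081,0),(0,0),(-.081,0)):print((R@np.array(p)+t).round(4))
# red bar ends centre at z=.115-ish
uv=zoom([(401,338),(597,351),(499,345)],175,145,5);print('red',topx(c,uv,.115-.001).round(4))
from scipy.spatial.transform import Rotation as Ro
st=bot.read_state();print(Ro.from_rotvec(st['tcp_rot']).as_matrix().round(4))
E
```

```text
nest -0.08385633104757699 [0.5437538  0.01666755] [[ 0.9  0.5]
 [ 1.8 -1.2]
 [-1.7 -1. ]
 [-1.1  1.6]]
(0, 0.082) [0.5506 0.0984]
(0, 0) [0.5438 0.0167]
(0, -0.082) [ 0.5369 -0.065 ]
(0.085, 0) [0.6285 0.0095]
(-0.065, 0) [0.479  0.0221]
(-0.065, 0.038) [0.4822 0.06  ]
(-0.065, -0.038) [ 0.4758 -0.0158]
tray 0.016855711873143428 [0.50965465 0.27756668] [[-1.4 -0.5]
 [-0.3  0.2]
 [ 0.9 -0.3]
 [ 0.8  0.5]]
[0.5906 0.2789]
[0.5097 0.2776]
[0.4287 0.2762]
red [[ 0.4848  0.0854  0.114 ]
 [ 0.4751 -0.0417  0.114 ]
 [ 0.4796  0.0219  0.114 ]]
[[ 3.067e-01 -9.518e-01 -2.000e-04]
 [-9.518e-01 -3.067e-01  5.000e-04]
 [-6.000e-04  0.000e+00 -1.000e+00]]
```

```bash
cat >> h.py <<'E'
from scipy.spatial.transform import Rotation as Ro
def to(*targets):
    st=bot.read_state();R=Ro.from_rotvec(st['tcp_rot']).as_matrix();p=st['tool_pos']
    print('t',round(st['time'],2),'p',p.round(4),'yaw',np.arctan2(R[1,0],R[0,0]).round(4),'tilt',R[:,2].round(4),'F',st['wrist_force'].round(1),'w',round(st['width']*85.4,1),'q',st['q'].round(2))
    for t in targets:
        d=R.T@(np.array(t)-p);print('d',d.round(4),'rows>=',np.linalg.norm(d)/.05);p=np.array(t)
E
echo ok
```

```text
ok
```

arm_command(
  rows=[
    {"delta_rot": [0, 0, -0.147], "xyz": [0, 0, 0], "gripper": 0.05},
    {"delta_rot": [0, 0, -0.147]},
    {"delta_rot": [0, 0, -0.147]},
    {"delta_rot": [0, 0, -0.147]},
    {"delta_rot": [0, 0, -0.147]},
    {"delta_rot": [0, 0, -0.147]},
    {"delta_rot": [0, 0, -0.147]},
    {"delta_rot": [0, 0, -0.147]},
    {"xyz": [0, 0, 0]},
    {"xyz": [0, 0, 0]},
  ],
  force=40,
)

```text
invalid input
```

```bash
python3 -c "
from h import *
to((.4767,-.016,.23),(.4767,-.016,.088))"
```

```text
t 0.35 p [ 0.207  -0.6423  0.2309] yaw -1.259 tilt [-2.e-04  5.e-04 -1.e+00] F [-0.6  0.1  0.5] w 85.5 q [-1.3   0.26  1.6  -0.    1.27 -0.04]
d [-0.5134 -0.4488  0.0012] rows>= 13.63784937589048
d [ 1.00e-04 -0.00e+00  1.42e-01] rows>= 2.8400000000000007
```

arm_command(
  rows=[
    {"delta_rot": [0, 0, -0.147], "xyz": [0, 0, 0], "gripper": 0.05},
    {"delta_rot": [0, 0, -0.147], "xyz": [0, 0, 0], "gripper": 0.05},
    {"delta_rot": [0, 0, -0.147], "xyz": [0, 0, 0], "gripper": 0.05},
    {"delta_rot": [0, 0, -0.147], "xyz": [0, 0, 0], "gripper": 0.05},
    {"delta_rot": [0, 0, -0.147], "xyz": [0, 0, 0], "gripper": 0.05},
    {"delta_rot": [0, 0, -0.147], "xyz": [0, 0, 0], "gripper": 0.05},
    {"delta_rot": [0, 0, -0.147], "xyz": [0, 0, 0], "gripper": 0.05},
    {"delta_rot": [0, 0, -0.147], "xyz": [0, 0, 0], "gripper": 0.05},
    {"delta_rot": [0, 0, 0], "xyz": [0, 0, 0], "gripper": 0.05},
  ],
  force=40,
)

```text
time: 1.25
tool_pos: [0.2071, -0.6424, 0.2313]
tcp_rot: [-3.139, 0.13, 0.0]
wrist_force: [-1.0, -0.1, -0.3]
width: 0.585
```

```bash
python3 -c "
from h import *
to((.4767,-.016,.23),(.4767,-.016,.088))"
```

```text
t 1.25 p [ 0.2071 -0.6424  0.2313] yaw -0.0826 tilt [-0.  0. -1.] F [-1.  -0.1 -0.3] w 49.9 q [-1.3   0.26  1.6  -0.    1.27 -1.21]
d [ 0.217  -0.6466  0.0013] rows>= 13.64008718361823
d [ 0.    -0.     0.142] rows>= 2.8399999999999994
```

arm_command(
  rows=[
    {"delta_rot": [0, 0, 0], "xyz": [0.0155, -0.0462, 0], "gripper": 0.05},
    {"delta_rot": [0, 0, 0], "xyz": [0.0155, -0.0462, 0], "gripper": 0.05},
    {"delta_rot": [0, 0, 0], "xyz": [0.0155, -0.0462, 0], "gripper": 0.05},
    {"delta_rot": [0, 0, 0], "xyz": [0.0155, -0.0462, 0], "gripper": 0.05},
    {"delta_rot": [0, 0, 0], "xyz": [0.0155, -0.0462, 0], "gripper": 0.05},
    {"delta_rot": [0, 0, 0], "xyz": [0.0155, -0.0462, 0], "gripper": 0.05},
    {"delta_rot": [0, 0, 0], "xyz": [0.0155, -0.0462, 0], "gripper": 0.05},
    {"delta_rot": [0, 0, 0], "xyz": [0.0155, -0.0462, 0], "gripper": 0.05},
    {"delta_rot": [0, 0, 0], "xyz": [0.0155, -0.0462, 0], "gripper": 0.05},
    {"delta_rot": [0, 0, 0], "xyz": [0.0155, -0.0462, 0], "gripper": 0.05},
    {"delta_rot": [0, 0, 0], "xyz": [0.0155, -0.0462, 0], "gripper": 0.05},
    {"delta_rot": [0, 0, 0], "xyz": [0.0155, -0.0462, 0], "gripper": 0.05},
  ],
)

```text
time: 2.45
tool_pos: [0.4389, -0.1035, 0.2318]
tcp_rot: [3.138, -0.137, 0.002]
wrist_force: [0.9, -1.0, 0.3]
width: 0.585
```

arm_command(
  rows=[
    {"delta_rot": [0, 0, 0], "xyz": [0.0155, -0.0462, 0], "gripper": 0.05},
    {"delta_rot": [0, 0, 0], "xyz": [0.0155, -0.046, 0], "gripper": 0.05},
    {"delta_rot": [0, 0, 0], "xyz": [0, 0, 0], "gripper": 0.05},
    {"delta_rot": [0, 0, 0], "xyz": [0, 0, 0], "gripper": 0.05},
  ],
)

```text
time: 2.85
tool_pos: [0.477, -0.015, 0.2313]
tcp_rot: [3.138, -0.129, -0.0]
wrist_force: [-0.9, 0.7, -0.2]
width: 0.583
```

```bash
python3 -c "
from h import *
to((.4767,-.016,.23),(.4767,-.016,.088))
c=grab('top','t1.png');g=grab('scene','s1.png')"
```

```text
t 2.85 p [ 0.477  -0.015   0.2313] yaw -0.0822 tilt [-3.e-04 -5.e-04 -1.e+00] F [-0.9  0.7 -0.2] w 49.8 q [-0.08 -0.12  2.01 -0.    1.25 -0.  ]
d [-0.0002  0.001   0.0013] rows>= 0.032589716764088866
d [ 0.00e+00 -1.00e-04  1.42e-01] rows>= 2.8400000000000007
```

View pics/s1.png

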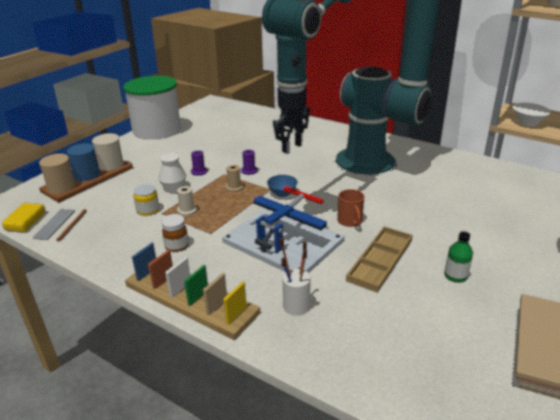

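```bash
python3 -c "
from h import *
c=read_camera('scene');T=np.array(c['camera_from_world'])
for p in([.477,-.015,.231],[.4767,-.016,.106],[.479,.022,.106]):
  q=T@np.r_[p,1];print(cv2.projectPoints(np.array([[q[0],-q[1],-q[2]]]),np.zeros(3),np.zeros(3),c['intrinsics'],c['dist_coeffs'])[0])
"
```

```text
[[[291.7742941  150.42646441]]]
[[[291.79447783 190.33120707]]]
[[[302.96575171 194.16962752]]]
```

arm_command(
  rows=[
    {"delta_rot": [0, 0, 0], "xyz": [0, 0, 0.04], "gripper": 0.05},
    {"delta_rot": [0, 0, 0], "xyz": [0, 0, 0.035], "gripper": 0.05},
    {"delta_rot": [0, 0, 0], "xyz": [0, 0, 0], "gripper": 0.05},
  ],
)

```text
time: 3.3
tool_pos: [0.4721, -0.0173, 0.1513]
tcp_rot: [-3.138, 0.136, 0.016]
wrist_force: [-1.1, 0.1, -0.5]
width: 0.587
```

```bash
python3 -c "
from h import *
to((.4767,-.016,.088))
s=grab('scene');cr=cv2.resize(s['pixels'][120:260,220:380],None,fx=4,fy=4,interpolation=cv2.INTER_CUBIC);cv2.imwrite('pics/s2.png',cr[...,::-1])"
```

```text
t 3.3 p [ 0.4721 -0.0173  0.1513] yaw -0.0867 tilt [-1.040e-02  7.000e-04 -9.999e-01] F [-1.1  0.1 -0.5] w 50.1 q [-0.09 -0.05  2.1  -0.    1.1  -0.  ]
d [ 0.0052 -0.0017  0.0633] rows>= 1.2699142890370068
```

View pics/s2.png

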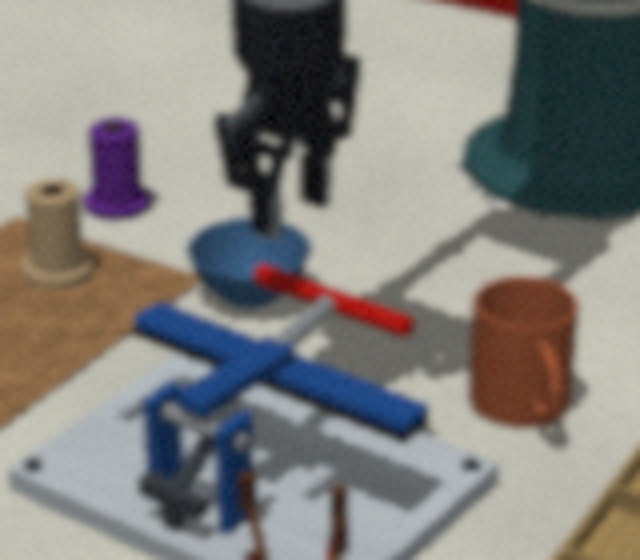

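The open gripper is above the -y end of the red bar and lined up with it. I'll let the arm settle, then descend.

arm_command(
  rows=[
    {"delta_rot": [0, 0, 0], "xyz": [0, 0, 0], "gripper": 0.05},
  ],
)

```text
time: 3.45
tool_pos: [0.4776, -0.0171, 0.1577]
tcp_rot: [3.139, -0.134, 0.002]
wrist_force: [0.1, -0.1, 1.0]
width: 0.585
```

```bash
python3 -c "
from h import *
to((.4767,-.016,.088))"
```

```text
t 3.45 p [ 0.4776 -0.0171  0.1577] yaw -0.0852 tilt [ 1.5e-03 -2.0e-04 -1.0e+00] F [ 0.1 -0.1  1. ] w 49.9 q [-0.09 -0.05  2.09 -0.    1.1  -0.  ]
d [-0.0011 -0.001   0.0697] rows>= 1.3934214334661934
```

arm_command(
  rows=[
    {"delta_rot": [0, 0, 0], "xyz": [0, 0, 0.024], "gripper": 0.05},
    {"delta_rot": [0, 0, 0], "xyz": [0, 0, 0.024], "gripper": 0.05},
    {"delta_rot": [0, 0, 0], "xyz": [0, 0, 0.02], "gripper": 0.05},
    {"delta_rot": [0, 0, 0], "xyz": [0, 0, 0], "gripper": 0.05},
    {"delta_rot": [0, 0, 0], "xyz": [0, 0, 0], "gripper": 0.0},
    {"delta_rot": [0, 0, 0], "xyz": [0, 0, 0], "gripper": 0.0},
    {"delta_rot": [0, 0, 0], "xyz": [0, 0, 0], "gripper": 0.0},
    {"delta_rot": [0, 0, 0], "xyz": [0, 0, 0], "gripper": 0.0},
    {"delta_rot": [0, 0, 0], "xyz": [0, 0, 0], "gripper": 0.0},
  ],
  force=40,
)

```text
time: 4.35
tool_pos: [0.4782, -0.0163, 0.0907]
tcp_rot: [3.139, -0.13, 0.004]
wrist_force: [-3.0, -0.7, 5.6]
width: 0.174
```

```bash
python3 -c "
from h import *
to((.4767,-.016,.088))
a0=.1974;r=.153
def pos(a): return np.array([-r*np.cos(a0+a),r*np.sin(a0+a)])
A=np.r_[-.06,np.linspace(.1,1.9,19)]
P=np.array([pos(a) for a in A]);print(np.c_[A[1:],np.diff(P,axis=0).round(4)])
"
```

```text
t 4.35 p [ 0.4782 -0.0163  0.0907] yaw -0.083 tilt [ 2.6e-03 -5.0e-04 -1.0e+00] F [-3.  -0.7  5.6] w 14.9 q [-0.09  0.03  2.15 -0.    0.96 -0.  ]
d [-0.0015 -0.0002  0.0027] rows>= 0.061891322831749924
[[ 1.00e-01  5.30e-03  2.39e-02]
 [ 2.00e-01  5.20e-03  1.44e-02]
 [ 3.00e-01  6.60e-03  1.38e-02]
 [ 4.00e-01  8.00e-03  1.31e-02]
 [ 5.00e-01  9.20e-03  1.22e-02]
 [ 6.00e-01  1.04e-02  1.12e-02]
 [ 7.00e-01  1.15e-02  1.01e-02]
 [ 8.00e-01  1.24e-02  8.90e-03]
 [ 9.00e-01  1.32e-02  7.60e-03]
 [ 1.00e+00  1.39e-02  6.30e-03]
 [ 1.10e+00  1.45e-02  4.90e-03]
 [ 1.20e+00  1.49e-02  3.40e-03]
 [ 1.30e+00  1.52e-02  1.90e-03]
 [ 1.40e+00  1.53e-02  4.00e-04]
 [ 1.50e+00  1.52e-02 -1.20e-03]
 [ 1.60e+00  1.51e-02 -2.70e-03]
 [ 1.70e+00  1.47e-02 -4.20e-03]
 [ 1.80e+00  1.42e-02 -5.60e-03]
 [ 1.90e+00  1.36e-02 -7.00e-03]]
```

arm_command(
  rows=[
    {"delta_rot": [0, 0, 0], "xyz": [0.0025, 0, -0.012], "gripper": 0},
    {"delta_rot": [0, 0, 0], "xyz": [0.003, 0, -0.012], "gripper": 0},
    {"delta_rot": [0, 0, 0], "xyz": [0.0052, 0, -0.0144], "gripper": 0},
    {"delta_rot": [0, 0, 0], "xyz": [0.0066, 0, -0.0138], "gripper": 0},
    {"delta_rot": [0, 0, 0], "xyz": [0.008, 0, -0.0131], "gripper": 0},
    {"delta_rot": [0, 0, 0], "xyz": [0.0092, 0, -0.0122], "gripper": 0},
  ],
)

```text
time: 4.95
tool_pos: [0.5077, -0.0188, 0.1661]
tcp_rot: [-3.139, 0.13, 0.015]
wrist_force: [-9.8, 0.0, -2.7]
width: 0.168
```

```bash
python3 -c "
from h import *
to()"
```

```text
t 4.95 p [ 0.5077 -0.0188  0.1661] yaw -0.0829 tilt [-9.7e-03  4.0e-04 -1.0e+00] F [-9.8  0.  -2.7] w 14.4 q [-0.09  0.01  2.02 -0.    1.13 -0.  ]
```

Following the arc cleanly, with force near 10 N. Continuing.

arm_command(
  rows=[
    {"delta_rot": [0, 0, 0], "xyz": [0.0104, 0, -0.0112], "gripper": 0},
    {"delta_rot": [0, 0, 0], "xyz": [0.0115, 0, -0.0101], "gripper": 0},
    {"delta_rot": [0, 0, 0], "xyz": [0.0124, 0, -0.0089], "gripper": 0},
    {"delta_rot": [0, 0, 0], "xyz": [0.0132, 0, -0.0076], "gripper": 0},
    {"delta_rot": [0, 0, 0], "xyz": [0.0139, 0, -0.0063], "gripper": 0},
    {"delta_rot": [0, 0, 0], "xyz": [0.0145, 0, -0.0049], "gripper": 0},
  ],
)

```text
time: 5.55
tool_pos: [0.5877, -0.0255, 0.2203]
tcp_rot: [3.138, -0.13, 0.003]
wrist_force: [-0.6, -1.0, -0.0]
width: 0.169
```

```bash
python3 -c "
from h import *
to()"
```

```text
t 5.55 p [ 0.5877 -0.0255  0.2203] yaw -0.083 tilt [ 1.7e-03 -6.0e-04 -1.0e+00] F [-0.6 -1.  -0. ] w 14.4 q [-0.09  0.11  1.81 -0.    1.22 -0.  ]
```

arm_command(
  rows=[
    {"delta_rot": [0, 0, 0], "xyz": [0.0149, 0, -0.0034], "gripper": 0},
    {"delta_rot": [0, 0, 0], "xyz": [0.0152, 0, -0.0019], "gripper": 0},
    {"delta_rot": [0, 0, 0], "xyz": [0.0153, 0, -0.0004], "gripper": 0},
    {"delta_rot": [0, 0, 0], "xyz": [0.0152, 0, 0.0012], "gripper": 0},
    {"delta_rot": [0, 0, 0], "xyz": [0.0151, 0, 0.0027], "gripper": 0},
    {"delta_rot": [0, 0, 0], "xyz": [0.0147, 0, 0.0042], "gripper": 0},
  ],
)

```text
time: 6.15
tool_pos: [0.6795, -0.0331, 0.2158]
tcp_rot: [3.138, -0.13, 0.007]
wrist_force: [-0.0, -1.2, 3.3]
width: 0.173
```

```bash
python3 -c "
from h import *
to()"
```

```text
t 6.15 p [ 0.6795 -0.0331  0.2158] yaw -0.083 tilt [ 4.1e-03 -6.0e-04 -1.0e+00] F [-0.  -1.2  3.3] w 14.8 q [-0.09  0.28  1.61 -0.    1.24 -0.  ]
```

arm_command(
  rows=[
    {"delta_rot": [0, 0, 0], "xyz": [0.0142, 0, 0.0056], "gripper": 0},
    {"delta_rot": [0, 0, 0], "xyz": [0.0136, 0, 0.007], "gripper": 0},
    {"delta_rot": [0, 0, 0], "xyz": [0, 0, 0], "gripper": 0},
    {"delta_rot": [0, 0, 0], "xyz": [0, 0, 0], "gripper": 0.05},
    {"delta_rot": [0, 0, 0], "xyz": [0, 0, 0], "gripper": 0.05},
    {"delta_rot": [0, 0, 0], "xyz": [0, 0, 0], "gripper": 0.05},
    {"delta_rot": [0, 0, 0], "xyz": [0, 0, 0], "gripper": 0.05},
  ],
)

```text
time: 6.85
tool_pos: [0.7042, -0.0347, 0.1994]
tcp_rot: [-3.139, 0.13, 0.002]
wrist_force: [1.0, -0.8, 0.1]
width: 0.587
```

```bash
python3 -c "
from h import *
to()"
```

```text
t 6.85 p [ 0.7042 -0.0347  0.1994] yaw -0.0828 tilt [-1.2e-03  4.0e-04 -1.0e+00] F [ 1.  -0.8  0.1] w 50.2 q [-0.08  0.34  1.57  0.    1.24 -0.  ]
```

arm_command(
  rows=[
    {"delta_rot": [0, 0, 0], "xyz": [0, 0, -0.03], "gripper": 0.05},
    {"delta_rot": [0, 0, 0], "xyz": [0, 0, -0.03], "gripper": 0.05},
    {"delta_rot": [0, 0, 0], "xyz": [0, 0.05, 0], "gripper": 0.05},
    {"delta_rot": [0, 0, 0], "xyz": [0, 0.05, 0], "gripper": 0.07},
    {"delta_rot": [0, 0, 0], "xyz": [0, 0.05, 0], "gripper": 0.07},
    {"delta_rot": [0, 0, 0], "xyz": [0, 0.05, 0], "gripper": 0.07},
    {"delta_rot": [0, 0, 0], "xyz": [-0.02, 0.04, 0], "gripper": 0.07},
    {"delta_rot": [0, 0, 0], "xyz": [0, 0, 0], "gripper": 0.07},
  ],
)

```text
time: 7.65
tool_pos: [0.6619, -0.2781, 0.2596]
tcp_rot: [3.136, -0.14, -0.003]
wrist_force: [0.5, 0.0, 0.4]
width: 0.817
```

```bash
python3 -c "
from h import *
c=grab('top');s=grab('scene')
cr=cv2.resize(c['pixels'][145:255,175:330],None,fx=5,fy=5,interpolation=cv2.INTER_CUBIC);cv2.imwrite('pics/n2.png',cr[...,::-1])
cv2.imwrite('pics/s3.png',s['pixels'][...,::-1])
cv2.imwrite('pics/t3.png',c['pixels'][...,::-1])
to()"
```

```text
t 7.75 p [ 0.6641 -0.2736  0.2597] yaw -0.0856 tilt [-2.e-04  7.e-04 -1.e+00] F [0.  0.9 0.6] w 70.4 q [-0.43  0.33  1.47  0.    1.34 -0.34]
```

View pics/n2.png

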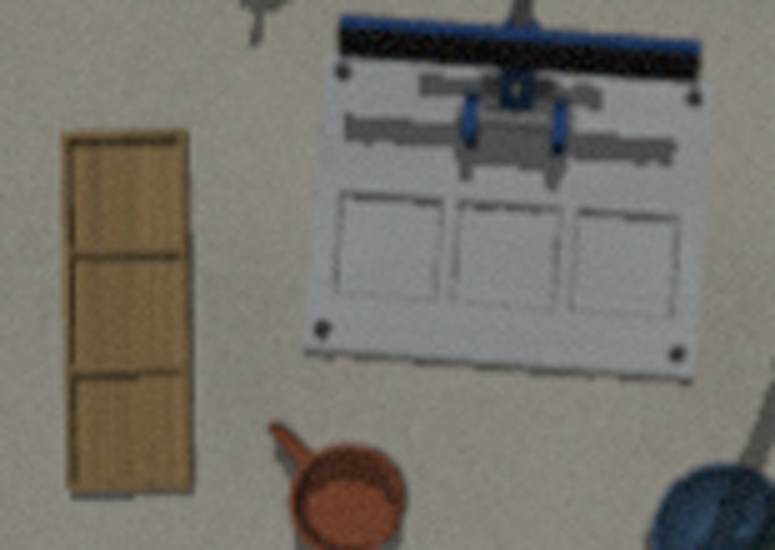

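View pics/s3.png

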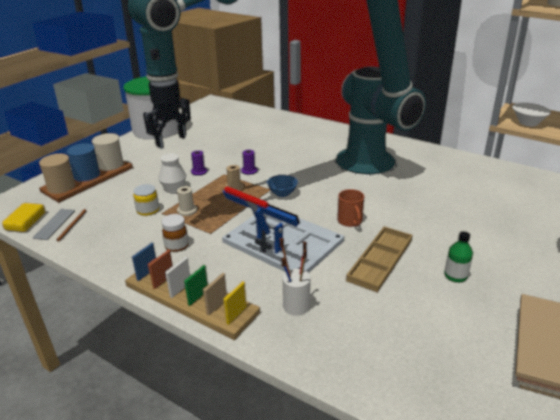

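View pics/t3.png

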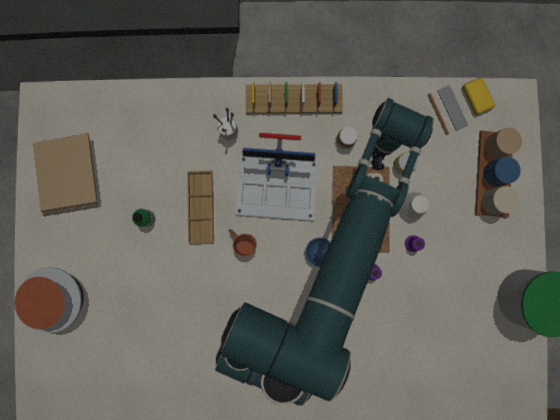

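```bash
python3 - <<'E'
from h import *
c=read_camera('top');W=cloud(c)
px=[(339,192),(443,199),(436,301),(335,294),(457,201),(561,207),(556,310),(452,304),(577,208),(680,216),(674,317),(569,310)]
P=topx(c,zoom(px,175,145,5),.018)[:,:2]
M=[(sx*.034,y+sy*.034) for y in(.082,0,-.082) for sx,sy in((1,1),(1,-1),(-1,-1),(-1,1))]
th,R,t,r=fit2(M,P);print('nest',th,t,(r*1000).round(1).tolist())
for y in(.082,0,-.082):print((R@np.array([0,y])+t).round(4))
print('H',(R@np.array([.085,0])+t).round(4))
for p in((.592,-.3188),(.4067,-.2797)):print(circ(W,p,.067,.09,.06,.022))
s=grab('scene');S=cloud(s)
hs=cv2.cvtColor(s['pixels'],cv2.COLOR_RGB2HSV)
k=((hs[...,0]<8)|(hs[...,0]>172))&(hs[...,1]>140)&(S[...,0]>.55)&(S[...,0]<.8)&(S[...,2]>.15)&(abs(S[...,1])<.12)
P=S[k];print('handle',len(P),np.median(P,0).round(4),np.percentile(P,[2,98],axis=0).round(3))
to((.592,-.3188,.2597),(.592,-.3188,.034))
E
```

```text
nest -0.07627183091095044 [0.54558353 0.01665303] [[-1.9, -2.1], [-1.5, 1.8], [1.1, 1.6], [0.8, -0.1], [-1.1, -2.5], [-1.4, 1.4], [1.9, 2.3], [2.2, -1.4], [-1.7, -1.6], [-0.6, 1.7], [1.3, 1.7], [0.9, -2.7]]
[0.5518 0.0984]
[0.5456 0.0167]
[ 0.5393 -0.0651]
H [0.6303 0.0102]
(66, 0.5953, -0.3199, 21.908893585205078, array([ 0.6004, -0.3222,  0.0793]))
(0, 0.0, 0.0, 0.0, array([nan, nan, nan]))
handle 268 [0.7216 0.0092 0.2188] [[ 0.711 -0.058  0.211]
 [ 0.73   0.066  0.223]]
t 7.85 p [ 0.6651 -0.2716  0.2599] yaw -0.0826 tilt [ 2.e-04  7.e-04 -1.e+00] F [-0.   0.6  0.5] w 70.2 q [-0.42  0.33  1.47  0.    1.34 -0.34]
d [-0.0689  0.053   0.0001] rows>= 1.7392216837543317
d [-0.000e+00  2.000e-04  2.257e-01] rows>= 4.5139999999999985h.py:23: RuntimeWarning: Mean of empty slice.
  return len(P),round(x/1000,4),round(y/1000,4),r, P.mean(0).round(4)
  ret = um.true_divide(
```

arm_command(
  rows=[
    {"delta_rot": [0, 0, 0], "xyz": [-0.0345, 0.0265, 0], "gripper": 0.08},
    {"delta_rot": [0, 0, 0], "xyz": [-0.0345, 0.0265, 0], "gripper": 0.08},
    {"delta_rot": [0, 0, 0], "xyz": [0, 0, 0.04], "gripper": 0.08},
    {"delta_rot": [0, 0, 0], "xyz": [0, 0, 0.04], "gripper": 0.08},
    {"delta_rot": [0, 0, 0], "xyz": [0, 0, 0.03], "gripper": 0.08},
    {"delta_rot": [0, 0, 0], "xyz": [0, 0, 0], "gripper": 0.08},
    {"delta_rot": [0, 0, 0], "xyz": [0, 0, 0], "gripper": 0.08},
  ],
)

```text
time: 8.55
tool_pos: [0.5923, -0.3182, 0.1498]
tcp_rot: [-3.138, 0.127, 0.001]
wrist_force: [0.7, 0.4, 1.0]
width: 0.935
```

```bash
python3 -c "
from h import *
to((.592,-.3188,.034))
s=grab('scene');S=cloud(s)
cr=cv2.resize(s['pixels'][120:240,120:280],None,fx=4,fy=4,interpolation=cv2.INTER_CUBIC);cv2.imwrite('pics/s4.png',cr[...,::-1])
print(circ(S,(.592,-.319),.067,.085,.045,.022))"
```

```text
t 8.55 p [ 0.5923 -0.3182  0.1498] yaw -0.0811 tilt [-8.e-04  7.e-04 -1.e+00] F [0.7 0.4 1. ] w 79.9 q [-0.53  0.32  1.69  0.    1.14 -0.45]
d [-1.000e-04  7.000e-04  1.158e-01] rows>= 2.315484853878235
(135, 0.5975, -0.3185, 24.45051383972168, array([ 0.6003, -0.3149,  0.0763]))
```

View pics/s4.png

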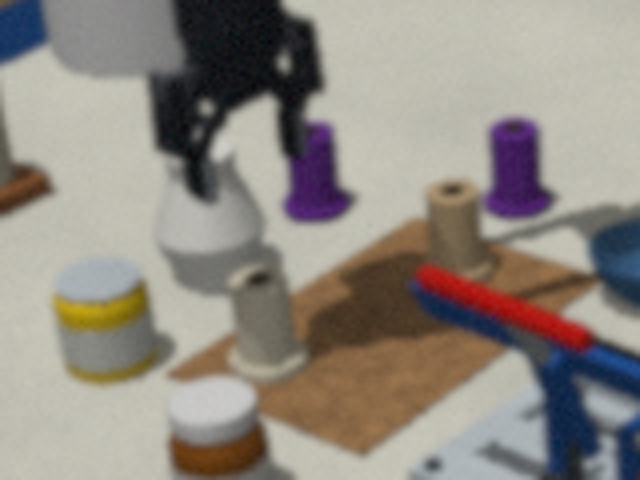

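The gripper is straight above prop A, the cream one at about (265,280) in the crop. Descending to grasp.

arm_command(
  rows=[
    {"delta_rot": [0, 0, 0], "xyz": [0, 0, 0.035], "gripper": 0.08},
    {"delta_rot": [0, 0, 0], "xyz": [0, 0, 0.035], "gripper": 0.08},
    {"delta_rot": [0, 0, 0], "xyz": [0, 0, 0.025], "gripper": 0.08},
    {"delta_rot": [0, 0, 0], "xyz": [0, 0, 0.018], "gripper": 0.08},
    {"delta_rot": [0, 0, 0], "xyz": [0, 0, 0], "gripper": 0.08},
    {"delta_rot": [0, 0, 0], "xyz": [0, 0, 0], "gripper": 0.02},
    {"delta_rot": [0, 0, 0], "xyz": [0, 0, 0], "gripper": 0.02},
    {"delta_rot": [0, 0, 0], "xyz": [0, 0, 0], "gripper": 0.02},
    {"delta_rot": [0, 0, 0], "xyz": [0, 0, 0], "gripper": 0.02},
    {"delta_rot": [0, 0, 0], "xyz": [0, 0, 0], "gripper": 0.02},
  ],
  force=50,
)

```text
time: 9.6
tool_pos: [0.594, -0.3208, 0.0397]
tcp_rot: [3.137, -0.13, 0.008]
wrist_force: [1.8, 0.1, 6.7]
width: 0.503
```

```bash
python3 -c "
from h import *
to((.5512,.0984,.2))"
```

```text
t 9.6 p [ 0.594  -0.3208  0.0397] yaw -0.0831 tilt [ 0.0048 -0.0026 -1.    ] F [1.8 0.1 6.7] w 42.9 q [-0.53  0.43  1.76  0.    0.95 -0.45]
d [-0.0767 -0.4138 -0.1615] rows>= 9.016390736725342
```

arm_command(
  rows=[
    {"delta_rot": [0, 0, 0], "xyz": [0, 0, -0.03], "gripper": 0.02},
    {"delta_rot": [0, 0, 0], "xyz": [0, 0, -0.04], "gripper": 0.02},
    {"delta_rot": [0, 0, 0], "xyz": [0, 0, -0.045], "gripper": 0.02},
    {"delta_rot": [0, 0, 0], "xyz": [0, 0, -0.045], "gripper": 0.02},
    {"delta_rot": [0, 0, 0], "xyz": [0, 0, 0], "gripper": 0.02},
  ],
)

```text
time: 10.1
tool_pos: [0.5958, -0.3221, 0.2062]
tcp_rot: [3.132, -0.13, 0.02]
wrist_force: [1.6, 0.5, -1.1]
width: 0.508
```

```bash
python3 -c "
from h import *
to((.5512,.0984,.2))
s=grab('scene');cr=cv2.resize(s['pixels'][80:220,100:300],None,fx=4,fy=4,interpolation=cv2.INTER_CUBIC);cv2.imwrite('pics/s5.png',cr[...,::-1])"
```

```text
t 10.1 p [ 0.5958 -0.3221  0.2062] yaw -0.083 tilt [ 0.0125 -0.0075 -0.9999] F [ 1.6  0.5 -1.1] w 43.3 q [-0.53  0.27  1.64 -0.    1.21 -0.45]
d [-0.0794 -0.4154  0.0025] rows>= 8.458687010917494
```

View pics/s5.png

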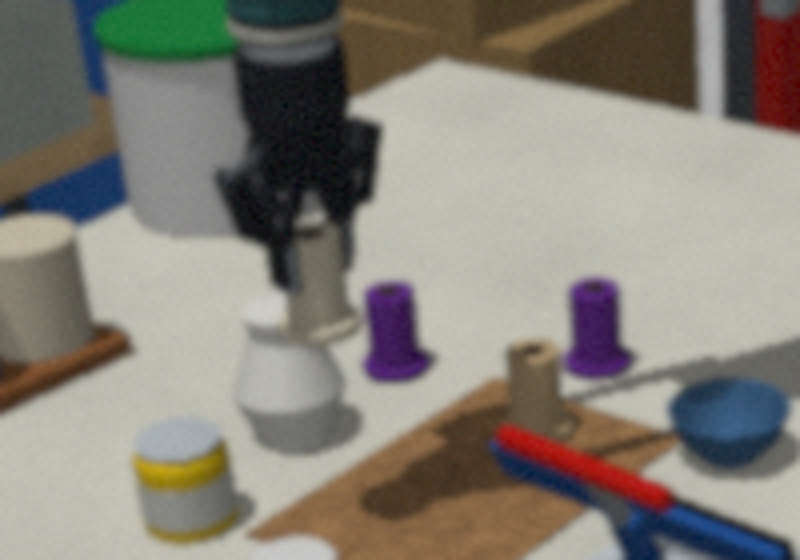

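arm_command(
  rows=[
    {"delta_rot": [0, 0, 0], "xyz": [-0.0088, -0.03, 0], "gripper": 0.02},
    {"delta_rot": [0, 0, 0], "xyz": [-0.01, -0.045, 0], "gripper": 0.02},
    {"delta_rot": [0, 0, 0], "xyz": [-0.01, -0.045, 0], "gripper": 0.02},
    {"delta_rot": [0, 0, 0], "xyz": [-0.01, -0.045, 0], "gripper": 0.02},
    {"delta_rot": [0, 0, 0], "xyz": [-0.01, -0.045, 0], "gripper": 0.02},
    {"delta_rot": [0, 0, 0], "xyz": [-0.01, -0.045, 0], "gripper": 0.02},
    {"delta_rot": [0, 0, 0], "xyz": [-0.0106, -0.045, 0], "gripper": 0.02},
    {"delta_rot": [0, 0, 0], "xyz": [-0.01, -0.045, 0], "gripper": 0.02},
    {"delta_rot": [0, 0, 0], "xyz": [0, -0.04, 0], "gripper": 0.02},
    {"delta_rot": [0, 0, 0], "xyz": [0, -0.0304, 0], "gripper": 0.02},
    {"delta_rot": [0, 0, 0], "xyz": [0, 0, 0], "gripper": 0.02},
    {"delta_rot": [0, 0, 0], "xyz": [0, 0, 0], "gripper": 0.02},
  ],
)

```text
time: 11.35
tool_pos: [0.5453, 0.1012, 0.1944]
tcp_rot: [3.138, -0.127, -0.007]
wrist_force: [-0.3, -0.1, -2.7]
width: 0.506
```

```bash
python3 -c "
from h import *
to((.5512,.0984,.2))
s=grab('scene');cr=cv2.resize(s['pixels'][80:280,200:400],None,fx=3,fy=3,interpolation=cv2.INTER_CUBIC);cv2.imwrite('pics/s6.png',cr[...,::-1])"
```

```text
t 11.35 p [0.5453 0.1012 0.1944] yaw -0.0809 tilt [-0.0044 -0.0012 -1.    ] F [-0.3 -0.1 -2.7] w 43.2 q [ 0.14  0.07  1.9  -0.    1.18  0.22]
d [ 0.0061  0.0023 -0.0056] rows>= 0.1723621075692005
```

View pics/s6.png

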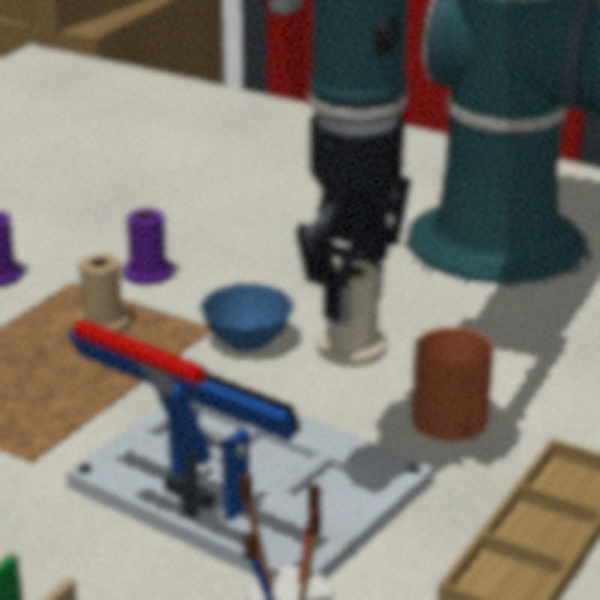

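arm_command(
  rows=[
    {"delta_rot": [0, 0, 0], "xyz": [0.006, 0.0023, 0.02], "gripper": 0.02},
    {"delta_rot": [0, 0, 0], "xyz": [0, 0, 0.03], "gripper": 0.02},
    {"delta_rot": [0, 0, 0], "xyz": [0, 0, 0.03], "gripper": 0.02},
    {"delta_rot": [0, 0, 0], "xyz": [0, 0, 0.03], "gripper": 0.02},
    {"delta_rot": [0, 0, 0], "xyz": [0, 0, 0.018], "gripper": 0.02},
    {"delta_rot": [0, 0, 0], "xyz": [0, 0, 0], "gripper": 0.02},
    {"delta_rot": [0, 0, 0], "xyz": [0, 0, 0], "gripper": 0.02},
  ],
)

```text
time: 12.1
tool_pos: [0.5524, 0.0969, 0.0684]
tcp_rot: [3.138, -0.133, -0.002]
wrist_force: [-0.7, -0.3, -2.3]
width: 0.504
```

```bash
cat >> h.py <<'E'
def foot(S,cen):
    """foot ring rim top points: fit circle r=.03 in xy from scene"""
    pass
E
python3 -c "
from h import *
to((.5512,.0984,.065))
s=grab('scene');cr=cv2.resize(s['pixels'][140:270,240:370],None,fx=5,fy=5,interpolation=cv2.INTER_CUBIC);cv2.imwrite('pics/s7.png',cr[...,::-1])"
```

```text
t 12.1 p [0.5524 0.0969 0.0684] yaw -0.0846 tilt [-1.5e-03 -4.0e-04 -1.0e+00] F [-0.7 -0.3 -2.3] w 43.1 q [ 0.13  0.21  2.   -0.    0.94  0.21]
d [-0.0013 -0.0014  0.0034] rows>= 0.07718231956182102
```

View pics/s7.png

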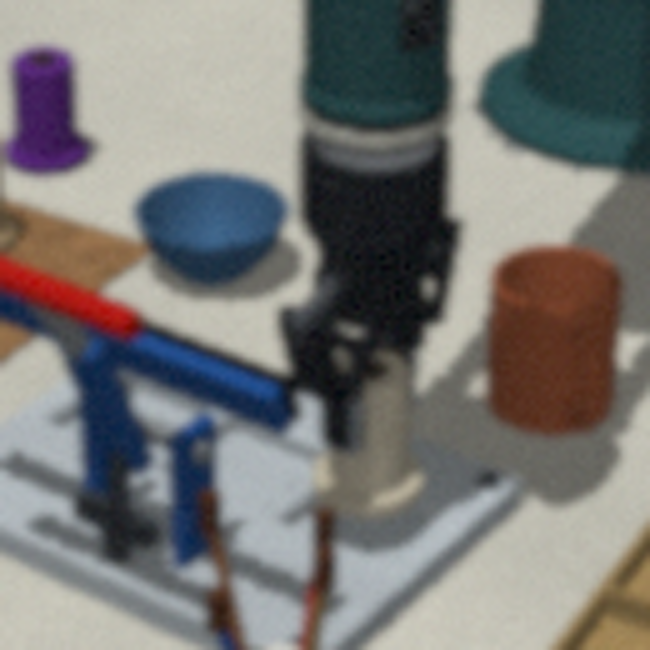

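```bash
cat >> h.py <<'E'
def proj(c,P):
    P=np.atleast_2d(P);T=np.array(c['camera_from_world']);q=np.c_[P,np.ones(len(P))]@T.T
    return cv2.projectPoints(np.c_[q[:,0],-q[:,1],-q[:,2]],np.zeros(3),np.zeros(3),np.array(c['intrinsics']),np.array(c['dist_coeffs'],float))[0].reshape(-1,2)
def overlay(c,fn,box,k,circles=(),polys=()):
    u0,u1,v0,v1=box
    im=cv2.resize(c['pixels'][v0:v1,u0:u1],None,fx=k,fy=k,interpolation=cv2.INTER_CUBIC)[...,::-1].copy()
    a=np.linspace(0,2*np.pi,80)
    for x,y,z,r in circles:
        p=(proj(c,np.c_[x+r*np.cos(a),y+r*np.sin(a),a*0+z])-[u0,v0]+.5)*k-.5
        cv2.polylines(im,[np.round(p).astype(int)],True,(0,255,0),1)
    for q in polys:
        p=(proj(c,q)-[u0,v0]+.5)*k-.5
        cv2.polylines(im,[np.round(p).astype(int)],True,(255,0,255),1)
    cv2.imwrite('pics/'+fn,im)
def sq(t,th,p,h,z):
    c,s=np.cos(th),np.sin(th);R=np.array([[c,-s],[s,c]])
    return np.c_[(np.array([(h,h),(h,-h),(-h,-h),(-h,h)])+p)@R.T+t,np.full(4,z)]
E
python3 -c "
from h import *
s=read_camera('scene')
t=np.array([.5447,.0167]);
overlay(s,'s8.png',(240,370,140,270),5,[(.5524,.0969,.0314,.03),(.5524,.0969,.0414,.03),(.5524,.0969,.0414,.022)],[sq(t,-.08,(0,y),.034,.018) for y in(.082,0,-.082)])
c=read_camera('top')
overlay(c,'t8.png',(175,330,145,255),5,[(.5524,.0969,.0414,.03)],[sq(t,-.08,(0,y),.034,.018) for y in(.082,0,-.082)])
"
```

```text
(no output)
```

View pics/s8.png

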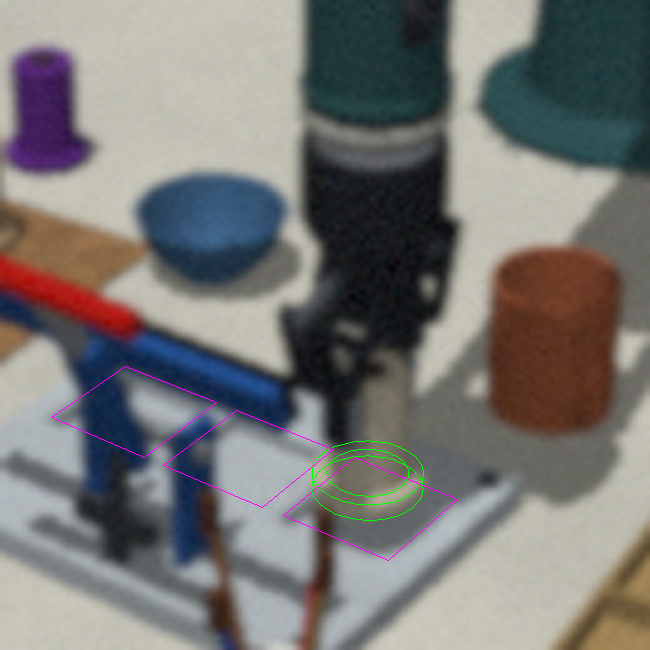

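View pics/t8.png

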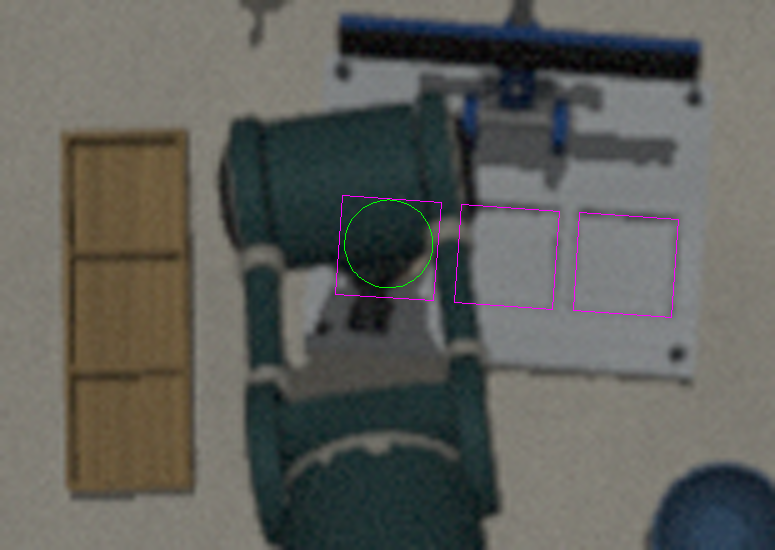

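arm_command(
  rows=[
    {"delta_rot": [0, 0, 0], "xyz": [-0.001, -0.0014, 0.008], "gripper": 0.02},
    {"delta_rot": [0, 0, 0], "xyz": [0, 0, 0.008], "gripper": 0.02},
    {"delta_rot": [0, 0, 0], "xyz": [0, 0, 0.006], "gripper": 0.02},
    {"delta_rot": [0, 0, 0], "xyz": [0, 0, 0.002], "gripper": 0.02},
    {"delta_rot": [0, 0, 0], "xyz": [0, 0, 0], "gripper": 0.02},
  ],
)

```text
time: 12.75
tool_pos: [0.5513, 0.0996, 0.0439]
tcp_rot: [3.139, -0.13, -0.003]
wrist_force: [-0.4, 0.5, -1.9]
width: 0.505
```

```bash
python3 -c "
from h import *
to((.5512,.0984,.043))"
```

```text
t 12.75 p [0.5513 0.0996 0.0439] yaw -0.0828 tilt [-1.6e-03 -2.0e-04 -1.0e+00] F [-0.4  0.5 -1.9] w 43.1 q [ 0.13  0.24  2.01 -0.    0.89  0.22]
d [0.     0.0012 0.0009] rows>= 0.03016461112760959
```

arm_command(
  rows=[
    {"delta_rot": [0, 0, 0], "xyz": [0, 0.001, 0.001], "gripper": 0.02},
    {"delta_rot": [0, 0, 0], "xyz": [0, 0, 0.0005], "gripper": 0.02},
    {"delta_rot": [0, 0, 0], "xyz": [0, 0, 0], "gripper": 0.06},
    {"delta_rot": [0, 0, 0], "xyz": [0, 0, 0], "gripper": 0.07},
    {"delta_rot": [0, 0, 0], "xyz": [0, 0, 0], "gripper": 0.07},
    {"delta_rot": [0, 0, 0], "xyz": [0, 0, 0], "gripper": 0.07},
    {"delta_rot": [0, 0, 0], "xyz": [0, 0, -0.02], "gripper": 0.07},
    {"delta_rot": [0, 0, 0], "xyz": [0, 0, -0.04], "gripper": 0.07},
    {"delta_rot": [0, 0, 0], "xyz": [0, 0, -0.05], "gripper": 0.07},
    {"delta_rot": [0, 0, 0], "xyz": [0, 0, -0.045], "gripper": 0.07},
    {"delta_rot": [0, 0, 0], "xyz": [-0.02, 0.04, 0], "gripper": 0.07},
    {"delta_rot": [0, 0, 0], "xyz": [-0.03, 0.04, 0], "gripper": 0.07},
  ],
)

```text
time: 13.95
tool_pos: [0.4979, 0.0227, 0.2016]
tcp_rot: [3.139, -0.126, 0.011]
wrist_force: [-0.8, -1.1, -0.4]
width: 0.822
```

```bash
python3 -c "
from h import *
to((.4067,-.2797,.2))
c=grab('top');W=cloud(c);s=grab('scene');S=cloud(s)
print('B',circ(W,(.4067,-.2797),.067,.09,.06,.022),circ(S,(.4067,-.2797),.067,.09,.06,.022))
print('A',circ(W,(.551,.098),.067,.09,.05,.022),circ(S,(.551,.098),.067,.09,.05,.022))
cv2.imwrite('pics/s9.png',cv2.resize(s['pixels'][120:280,140:360],None,fx=3.5,fy=3.5,interpolation=cv2.INTER_CUBIC)[...,::-1])
cv2.imwrite('pics/t9.png',cv2.resize(c['pixels'][130:290,175:430],None,fx=3,fy=3,interpolation=cv2.INTER_CUBIC)[...,::-1])
"
```

```text
t 13.95 p [0.4979 0.0227 0.2016] yaw -0.0804 tilt [ 6.9e-03 -4.0e-04 -1.0e+00] F [-0.8 -1.1 -0.4] w 70.2 q [-0.   -0.06  2.01 -0.    1.18  0.08]
d [-0.0666  0.3088  0.0011] rows>= 6.317645920665635
B (144, 0.4064, -0.2807, 22.58711051940918, array([ 0.4064, -0.2789,  0.079 ])) (97, 0.4078, -0.2784, 26.302181243896484, array([ 0.4126, -0.2765,  0.0763]))
A (0, 0.0, 0.0, 0.0, array([nan, nan, nan])) (183, 0.5553, 0.0983, 24.794963836669922, array([0.5595, 0.1016, 0.0788]))h.py:23: RuntimeWarning: Mean of empty slice.
  return len(P),round(x/1000,4),round(y/1000,4),r, P.mean(0).round(4)
  ret = um.true_divide(
```

View pics/s9.png

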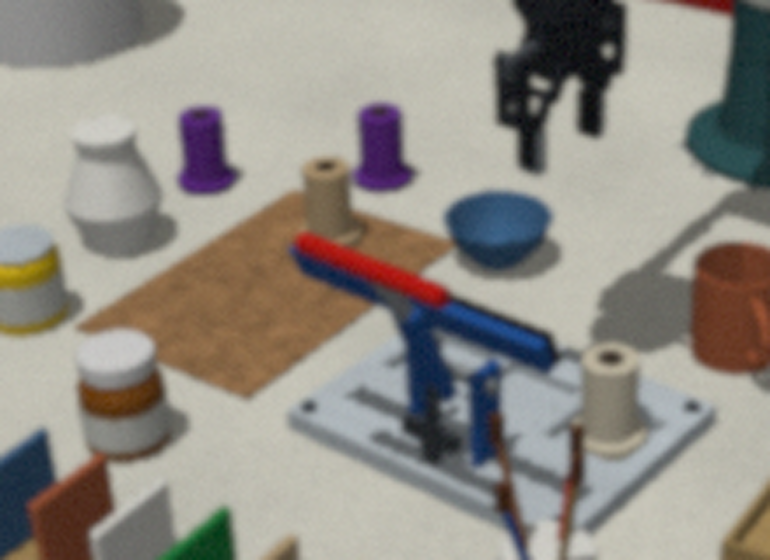

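View pics/t9.png

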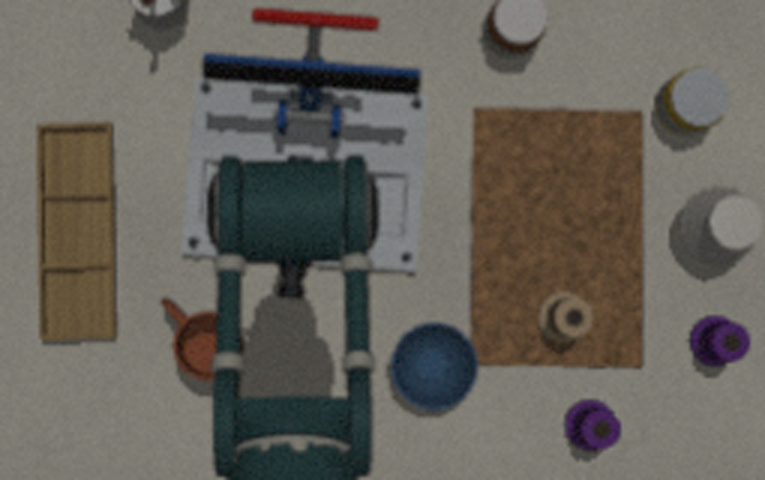

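Prop A stands in the +y pocket at about (612,400) in the scene crop. Prop B hasn't moved. Next is B.

arm_command(
  rows=[
    {"delta_rot": [0, 0, 0], "xyz": [-0.0095, 0.044, 0], "gripper": 0.08},
    {"delta_rot": [0, 0, 0], "xyz": [-0.0095, 0.044, 0], "gripper": 0.08},
    {"delta_rot": [0, 0, 0], "xyz": [-0.0095, 0.044, 0], "gripper": 0.08},
    {"delta_rot": [0, 0, 0], "xyz": [-0.0095, 0.044, 0], "gripper": 0.08},
    {"delta_rot": [0, 0, 0], "xyz": [-0.0095, 0.044, 0], "gripper": 0.08},
    {"delta_rot": [0, 0, 0], "xyz": [-0.0095, 0.044, 0], "gripper": 0.08},
    {"delta_rot": [0, 0, 0], "xyz": [-0.0095, 0.044, 0], "gripper": 0.08},
    {"delta_rot": [0, 0, 0], "xyz": [0, 0, 0.04], "gripper": 0.08},
    {"delta_rot": [0, 0, 0], "xyz": [0, 0, 0.02], "gripper": 0.08},
    {"delta_rot": [0, 0, 0], "xyz": [0, 0, 0], "gripper": 0.08},
    {"delta_rot": [0, 0, 0], "xyz": [0, 0, 0], "gripper": 0.08},
  ],
)

```text
time: 15.15
tool_pos: [0.4037, -0.2783, 0.1384]
tcp_rot: [-3.138, 0.13, 0.001]
wrist_force: [0.1, -0.8, 0.2]
width: 0.937
```

```bash
python3 -c "
from h import *
to((.4065,-.2803,.034))"
```

```text
t 15.15 p [ 0.4037 -0.2783  0.1384] yaw -0.0829 tilt [-4.e-04  4.e-04 -1.e+00] F [ 0.1 -0.8  0.2] w 80.0 q [-0.65 -0.01  2.09  0.    1.06 -0.57]
d [0.0029 0.0018 0.1044] rows>= 2.089054479665221
```

arm_command(
  rows=[
    {"delta_rot": [0, 0, 0], "xyz": [0.003, 0.0018, 0.03], "gripper": 0.08},
    {"delta_rot": [0, 0, 0], "xyz": [0, 0, 0.03], "gripper": 0.08},
    {"delta_rot": [0, 0, 0], "xyz": [0, 0, 0.025], "gripper": 0.08},
    {"delta_rot": [0, 0, 0], "xyz": [0, 0, 0.018], "gripper": 0.08},
    {"delta_rot": [0, 0, 0], "xyz": [0, 0, 0], "gripper": 0.08},
    {"delta_rot": [0, 0, 0], "xyz": [0, 0, 0], "gripper": 0.02},
    {"delta_rot": [0, 0, 0], "xyz": [0, 0, 0], "gripper": 0.02},
    {"delta_rot": [0, 0, 0], "xyz": [0, 0, 0], "gripper": 0.02},
    {"delta_rot": [0, 0, 0], "xyz": [0, 0, 0], "gripper": 0.02},
    {"delta_rot": [0, 0, 0], "xyz": [0, 0, 0], "gripper": 0.02},
  ],
  force=50,
)

```text
time: 16.15
tool_pos: [0.4081, -0.2816, 0.0376]
tcp_rot: [3.137, -0.13, 0.005]
wrist_force: [0.2, 0.2, 6.5]
width: 0.507
```

```bash
python3 -c "
from h import *
to((.4065,-.2803,.034))"
```

```text
t 16.15 p [ 0.4081 -0.2816  0.0376] yaw -0.0829 tilt [ 0.0032 -0.0023 -1.    ] F [0.2 0.2 6.5] w 43.3 q [-0.65  0.13  2.16  0.    0.85 -0.57]
d [-0.0017 -0.0011  0.0036] rows>= 0.08227527769107028
```

arm_command(
  rows=[
    {"delta_rot": [0, 0, 0], "xyz": [0, 0, -0.03], "gripper": 0.02},
    {"delta_rot": [0, 0, 0], "xyz": [0, 0, -0.04], "gripper": 0.02},
    {"delta_rot": [0, 0, 0], "xyz": [0, 0, -0.045], "gripper": 0.02},
    {"delta_rot": [0, 0, 0], "xyz": [0, 0, -0.045], "gripper": 0.02},
    {"delta_rot": [0, 0, 0], "xyz": [0, 0, 0], "gripper": 0.02},
    {"delta_rot": [0, 0, 0], "xyz": [0, 0, 0], "gripper": 0.02},
  ],
)

```text
time: 16.75
tool_pos: [0.4069, -0.2808, 0.1966]
tcp_rot: [3.137, -0.13, 0.004]
wrist_force: [-0.2, -0.8, -4.2]
width: 0.5
```

```bash
python3 - <<'E'
from h import *
to((.5382,-.0651,.2))
c=grab('top');W=cloud(c)
print('A',circ(W,(.551,.098),.067,.09,.045,.022))
t=np.array([.5447,.0167])
overlay(c,'t10.png',(175,330,145,255),5,[(.5512,.0984,.081,.022)],[sq(t,-.08,(0,y),.034,.018) for y in(.082,0,-.082)])
E
```

```text
t 16.75 p [ 0.4069 -0.2808  0.1966] yaw -0.083 tilt [ 0.0024 -0.0018 -1.    ] F [-0.2 -0.8 -4.2] w 42.7 q [-0.65 -0.06  2.02 -0.    1.17 -0.57]
d [ 0.113  -0.2258 -0.0035] rows>= 5.050314827787973
A (135, 0.5519, 0.0978, 21.72559928894043, array([0.5512, 0.0983, 0.0825]))
```

View pics/t10.png

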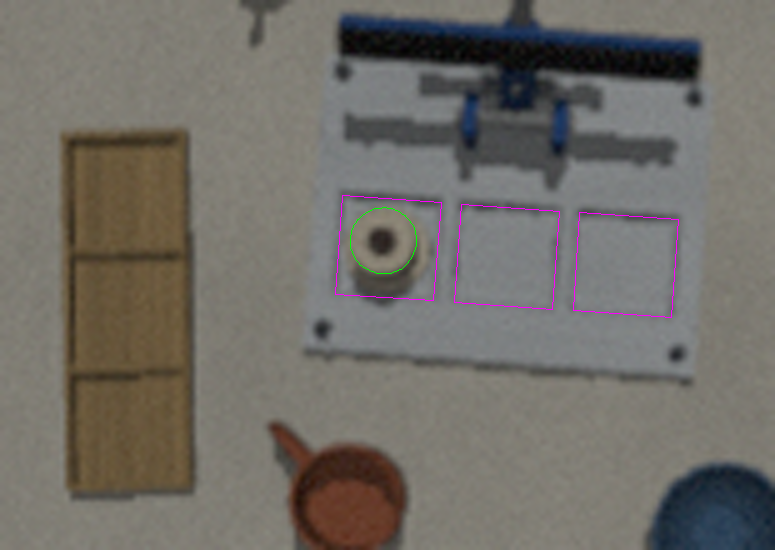

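Prop A is seated and sits centrally in its pocket. Carrying B to the -y pocket.

arm_command(
  rows=[
    {"delta_rot": [0, 0, 0], "xyz": [0.015, -0.03, 0], "gripper": 0.02},
    {"delta_rot": [0, 0, 0], "xyz": [0.02, -0.04, 0], "gripper": 0.02},
    {"delta_rot": [0, 0, 0], "xyz": [0.02, -0.04, 0], "gripper": 0.02},
    {"delta_rot": [0, 0, 0], "xyz": [0.02, -0.04, 0], "gripper": 0.02},
    {"delta_rot": [0, 0, 0], "xyz": [0.02, -0.04, 0], "gripper": 0.02},
    {"delta_rot": [0, 0, 0], "xyz": [0.018, -0.0358, 0], "gripper": 0.02},
    {"delta_rot": [0, 0, 0], "xyz": [0, 0, 0], "gripper": 0.02},
    {"delta_rot": [0, 0, 0], "xyz": [0, 0, 0.04], "gripper": 0.02},
    {"delta_rot": [0, 0, 0], "xyz": [0, 0, 0.04], "gripper": 0.02},
    {"delta_rot": [0, 0, 0], "xyz": [0, 0, 0.04], "gripper": 0.02},
    {"delta_rot": [0, 0, 0], "xyz": [0, 0, 0], "gripper": 0.02},
    {"delta_rot": [0, 0, 0], "xyz": [0, 0, 0], "gripper": 0.02},
  ],
)

```text
time: 18.0
tool_pos: [0.535, -0.0647, 0.0728]
tcp_rot: [-3.138, 0.131, 0.01]
wrist_force: [0.2, 0.2, -3.6]
width: 0.499
```

```bash
python3 -c "
from h import *
to((.5382,-.0651,.0406))"
```

```text
t 18.0 p [ 0.535  -0.0647  0.0728] yaw -0.0833 tilt [-6.3e-03  9.0e-04 -1.0e+00] F [ 0.2  0.2 -3.6] w 42.6 q [-0.17  0.17  2.04 -0.    0.94 -0.08]
d [0.0034 0.0002 0.0322] rows>= 0.646832550503367
```

arm_command(
  rows=[
    {"delta_rot": [0, 0, 0], "xyz": [0.002, 0, 0], "gripper": 0.02},
    {"delta_rot": [0, 0, 0], "xyz": [0, 0, 0.008], "gripper": 0.02},
    {"delta_rot": [0, 0, 0], "xyz": [0, 0, 0], "gripper": 0.02},
  ],
)

```text
time: 18.3
tool_pos: [0.5406, -0.0652, 0.0682]
tcp_rot: [3.139, -0.13, 0.003]
wrist_force: [-1.3, 0.1, -3.5]
width: 0.502
```

```bash
python3 -c "
from h import *
to((.5382,-.0651,.0406))"
```

```text
t 18.3 p [ 0.5406 -0.0652  0.0682] yaw -0.0831 tilt [ 1.8e-03 -3.0e-04 -1.0e+00] F [-1.3  0.1 -3.5] w 42.9 q [-0.17  0.18  2.03 -0.    0.93 -0.08]
d [-0.0024  0.0001  0.0276] rows>= 0.5539593126304335
```

arm_command(
  rows=[
    {"delta_rot": [0, 0, 0], "xyz": [-0.0022, 0, 0.008], "gripper": 0.02},
    {"delta_rot": [0, 0, 0], "xyz": [0, 0, 0.007], "gripper": 0.02},
    {"delta_rot": [0, 0, 0], "xyz": [0, 0, 0.006], "gripper": 0.02},
    {"delta_rot": [0, 0, 0], "xyz": [0, 0, 0.003], "gripper": 0.02},
    {"delta_rot": [0, 0, 0], "xyz": [0, 0, 0], "gripper": 0.02},
    {"delta_rot": [0, 0, 0], "xyz": [0, 0, 0], "gripper": 0.02},
  ],
)

```text
time: 18.9
tool_pos: [0.5375, -0.0647, 0.0432]
tcp_rot: [-3.139, 0.13, 0.001]
wrist_force: [-0.6, 0.3, -3.8]
width: 0.506
```

```bash
python3 -c "
from h import *
to((.5382,-.0651,.0406))"
```

```text
t 18.9 p [ 0.5375 -0.0647  0.0432] yaw -0.083 tilt [-3.e-04  1.e-04 -1.e+00] F [-0.6  0.3 -3.8] w 43.2 q [-0.17  0.21  2.05  0.    0.88 -0.08]
d [0.0007 0.0003 0.0026] rows>= 0.05337113709770471
```

arm_command(
  rows=[
    {"delta_rot": [0, 0, 0], "xyz": [0, 0, 0.0015], "gripper": 0.02},
    {"delta_rot": [0, 0, 0], "xyz": [0, 0, 0.001], "gripper": 0.02},
    {"delta_rot": [0, 0, 0], "xyz": [0, 0, 0], "gripper": 0.06},
    {"delta_rot": [0, 0, 0], "xyz": [0, 0, 0], "gripper": 0.07},
    {"delta_rot": [0, 0, 0], "xyz": [0, 0, 0], "gripper": 0.07},
    {"delta_rot": [0, 0, 0], "xyz": [0, 0, 0], "gripper": 0.07},
    {"delta_rot": [0, 0, 0], "xyz": [0, 0, -0.02], "gripper": 0.07},
    {"delta_rot": [0, 0, 0], "xyz": [0, 0, -0.04], "gripper": 0.07},
    {"delta_rot": [0, 0, 0], "xyz": [0, 0, -0.05], "gripper": 0.07},
    {"delta_rot": [0, 0, 0], "xyz": [0, 0, -0.05], "gripper": 0.07},
    {"delta_rot": [0, 0, 0], "xyz": [0, 0.045, -0.02], "gripper": 0.07},
    {"delta_rot": [0, 0, 0], "xyz": [0, 0.045, -0.02], "gripper": 0.07},
  ],
)

```text
time: 20.1
tool_pos: [0.5313, -0.1547, 0.244]
tcp_rot: [3.138, -0.125, 0.007]
wrist_force: [1.0, -0.6, 0.2]
width: 0.819
```

arm_command(
  rows=[
    {"delta_rot": [0, 0, 0], "xyz": [0, 0.045, -0.02], "gripper": 0.05},
    {"delta_rot": [0, 0, 0], "xyz": [0, 0.045, 0], "gripper": 0.05},
    {"delta_rot": [0, 0, 0], "xyz": [0, 0, 0], "gripper": 0.05},
  ],
)

```text
time: 20.4
tool_pos: [0.5225, -0.2494, 0.2623]
tcp_rot: [3.135, -0.138, 0.004]
wrist_force: [-0.0, -1.1, -1.3]
width: 0.591
```

```bash
python3 - <<'E'
from h import *
to((.7042,-.0347,.26),(.7042,-.0347,.1994))
c=grab('top');W=cloud(c)
print('A',circ(W,(.551,.098),.067,.09,.045,.022))
print('B',circ(W,(.538,-.065),.067,.09,.045,.022))
t=np.array([.5447,.0167])
overlay(c,'t11.png',(175,330,145,255),5,[(.5512,.0984,.081,.022),(.5382,-.0651,.081,.022)],[sq(t,-.08,(0,y),.034,.018) for y in(.082,0,-.082)])
s=grab('scene');cv2.imwrite('pics/s11.png',cv2.resize(s['pixels'][120:280,140:360],None,fx=3.5,fy=3.5,interpolation=cv2.INTER_CUBIC)[...,::-1])
E
```

```text
t 20.4 p [ 0.5225 -0.2494  0.2623] yaw -0.088 tilt [ 0.0022 -0.0037 -1.    ] F [-0.  -1.1 -1.3] w 50.5 q [-0.49  0.06  1.78 -0.    1.3  -0.4 ]
d [ 0.1621 -0.2299  0.0019] rows>= 5.625887496409023
d [-0.0002 -0.0002  0.0606] rows>= 1.2119999999999997
A (134, 0.5513, 0.0981, 21.92250633239746, array([0.551 , 0.0981, 0.0828]))
B (136, 0.5374, -0.0655, 21.895811080932617, array([ 0.5365, -0.0657,  0.0817]))
```

View pics/t11.png

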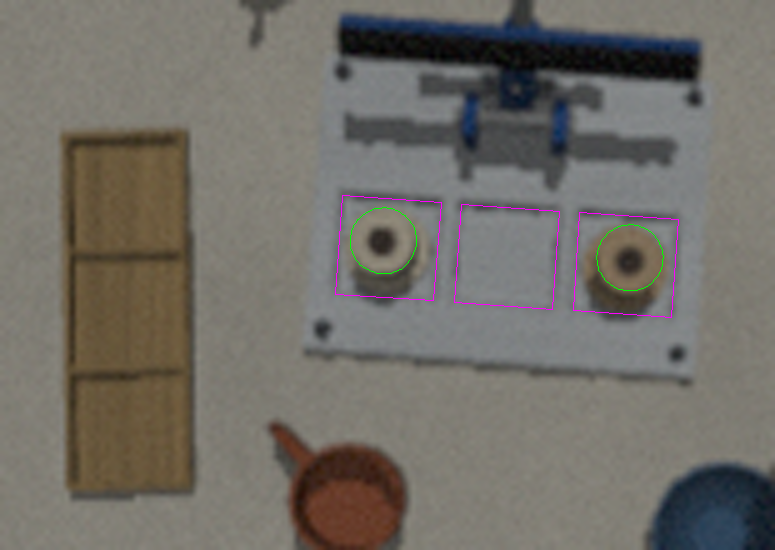

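View pics/s11.png

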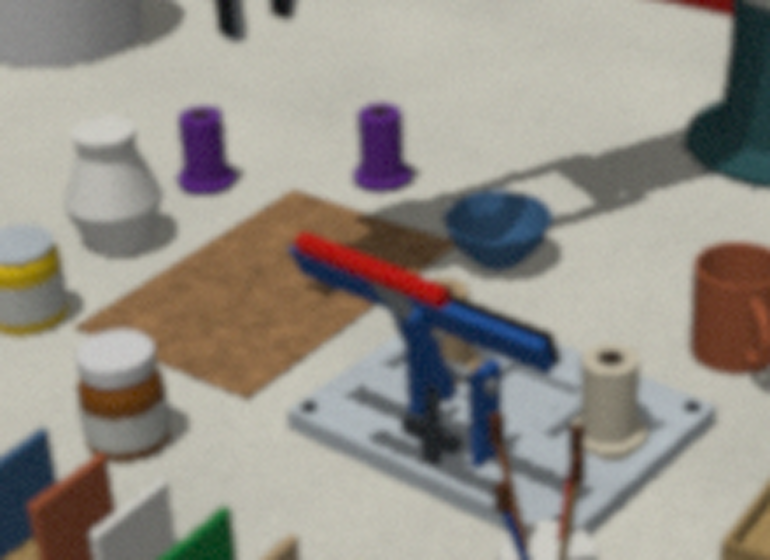

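arm_command(
  rows=[
    {"delta_rot": [0, 0, 0], "xyz": [0.02, -0.03, 0], "gripper": 0.05},
    {"delta_rot": [0, 0, 0], "xyz": [0.028, -0.04, 0], "gripper": 0.05},
    {"delta_rot": [0, 0, 0], "xyz": [0.028, -0.04, 0], "gripper": 0.05},
    {"delta_rot": [0, 0, 0], "xyz": [0.028, -0.04, 0], "gripper": 0.05},
    {"delta_rot": [0, 0, 0], "xyz": [0.028, -0.04, 0], "gripper": 0.05},
    {"delta_rot": [0, 0, 0], "xyz": [0.034, -0.04, 0], "gripper": 0.05},
    {"delta_rot": [0, 0, 0], "xyz": [0, 0, 0], "gripper": 0.05},
    {"delta_rot": [0, 0, 0], "xyz": [0, 0, 0], "gripper": 0.05},
  ],
)

```text
time: 21.3
tool_pos: [0.7051, -0.0274, 0.2594]
tcp_rot: [-3.139, 0.124, 0.004]
wrist_force: [-0.3, -0.4, -1.0]
width: 0.589
```

```bash
python3 -c "
from h import *
to((.708,-.0347,.196))"
```

```text
t 21.3 p [ 0.7051 -0.0274  0.2594] yaw -0.0788 tilt [-2.6e-03  2.0e-04 -1.0e+00] F [-0.3 -0.4 -1. ] w 50.3 q [-0.07  0.31  1.5   0.    1.34  0.  ]
d [0.0036 0.007  0.0634] rows>= 1.2770013838465146
```

arm_command(
  rows=[
    {"delta_rot": [0, 0, 0], "xyz": [0.0025, 0.005, 0.015], "gripper": 0.05},
    {"delta_rot": [0, 0, 0], "xyz": [0, 0, 0.02], "gripper": 0.05},
    {"delta_rot": [0, 0, 0], "xyz": [0, 0, 0.02], "gripper": 0.05},
    {"delta_rot": [0, 0, 0], "xyz": [0, 0, 0.008], "gripper": 0.05},
    {"delta_rot": [0, 0, 0], "xyz": [0, 0, 0], "gripper": 0.05},
  ],
)

```text
time: 21.8
tool_pos: [0.7053, -0.0367, 0.1952]
tcp_rot: [-3.139, 0.133, 0.007]
wrist_force: [-1.2, -0.1, 0.4]
width: 0.584
```

```bash
python3 -c "
from h import *
to((.708,-.0347,.196))
s=grab('scene');cv2.imwrite('pics/s12.png',cv2.resize(s['pixels'][90:270,180:360],None,fx=3.3,fy=3.3,interpolation=cv2.INTER_CUBIC)[...,::-1])"
```

```text
t 21.8 p [ 0.7053 -0.0367  0.1952] yaw -0.0845 tilt [-4.5e-03  2.0e-04 -1.0e+00] F [-1.2 -0.1  0.4] w 49.9 q [-0.09  0.35  1.56 -0.    1.23 -0.  ]
d [ 0.0025 -0.0023 -0.0008] rows>= 0.06950924446355859
```

View pics/s12.png

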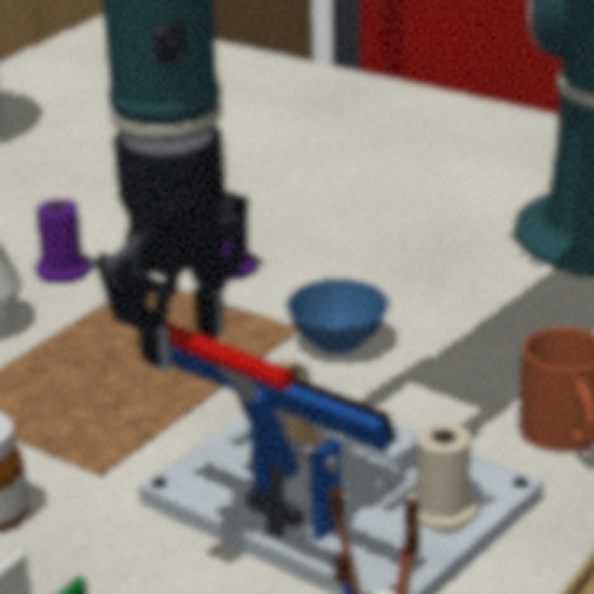

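The fingers straddle the -y half of the handle at about (165,345). Closing on it.

arm_command(
  rows=[
    {"delta_rot": [0, 0, 0], "xyz": [0, 0, 0], "gripper": 0},
    {"delta_rot": [0, 0, 0], "xyz": [0, 0, 0], "gripper": 0},
    {"delta_rot": [0, 0, 0], "xyz": [0, 0, 0], "gripper": 0},
    {"delta_rot": [0, 0, 0], "xyz": [0, 0, 0], "gripper": 0},
    {"delta_rot": [0, 0, 0], "xyz": [0, 0, 0], "gripper": 0},
  ],
  force=40,
)

```text
time: 22.35
tool_pos: [0.7108, -0.0362, 0.2008]
tcp_rot: [3.138, -0.13, 0.014]
wrist_force: [6.5, -0.8, 0.8]
width: 0.168
```

```bash
python3 -c "
from h import *
to()
a0=.1974;r=.153
def pos(a): return np.array([-r*np.cos(a0+a),-r*np.sin(a0+a)])
A=np.arange(1.95,-.06,-.1)
P=np.array([pos(a) for a in A]);print(np.c_[A[1:],np.diff(P,axis=0).round(4)])
"
```

```text
t 22.35 p [ 0.7108 -0.0362  0.2008] yaw -0.0831 tilt [ 0.0087 -0.0012 -1.    ] F [ 6.5 -0.8  0.8] w 14.3 q [-0.09  0.35  1.56 -0.    1.23 -0.  ]
[[ 1.85e+00 -1.32e-02 -7.70e-03]
 [ 1.75e+00 -1.39e-02 -6.30e-03]
 [ 1.65e+00 -1.45e-02 -4.90e-03]
 [ 1.55e+00 -1.49e-02 -3.40e-03]
 [ 1.45e+00 -1.52e-02 -1.90e-03]
 [ 1.35e+00 -1.53e-02 -4.00e-04]
 [ 1.25e+00 -1.53e-02  1.10e-03]
 [ 1.15e+00 -1.51e-02  2.60e-03]
 [ 1.05e+00 -1.47e-02  4.10e-03]
 [ 9.50e-01 -1.42e-02  5.60e-03]
 [ 8.50e-01 -1.36e-02  7.00e-03]
 [ 7.50e-01 -1.28e-02  8.30e-03]
 [ 6.50e-01 -1.20e-02  9.50e-03]
 [ 5.50e-01 -1.09e-02  1.07e-02]
 [ 4.50e-01 -9.80e-03  1.17e-02]
 [ 3.50e-01 -8.60e-03  1.26e-02]
 [ 2.50e-01 -7.30e-03  1.34e-02]
 [ 1.50e-01 -5.90e-03  1.41e-02]
 [ 5.00e-02 -4.50e-03  1.46e-02]
 [-5.00e-02 -3.00e-03  1.50e-02]]
```

arm_command(
  rows=[
    {"delta_rot": [0, 0, 0], "xyz": [-0.01, 0, -0.0077], "gripper": 0},
    {"delta_rot": [0, 0, 0], "xyz": [-0.0139, 0, -0.0063], "gripper": 0},
    {"delta_rot": [0, 0, 0], "xyz": [-0.0145, 0, -0.0049], "gripper": 0},
    {"delta_rot": [0, 0, 0], "xyz": [-0.0149, 0, -0.0034], "gripper": 0},
    {"delta_rot": [0, 0, 0], "xyz": [-0.0152, 0, -0.0019], "gripper": 0},
    {"delta_rot": [0, 0, 0], "xyz": [-0.0153, 0, -0.0004], "gripper": 0},
    {"delta_rot": [0, 0, 0], "xyz": [-0.0153, 0, 0.0011], "gripper": 0},
    {"delta_rot": [0, 0, 0], "xyz": [-0.0151, 0, 0.0026], "gripper": 0},
  ],
)

```text
time: 23.15
tool_pos: [0.5978, -0.0266, 0.2241]
tcp_rot: [3.138, -0.13, 0.02]
wrist_force: [2.2, -1.6, 7.8]
width: 0.167
```

```bash
python3 -c "
from h import *
to()"
```

```text
t 23.15 p [ 0.5978 -0.0266  0.2241] yaw -0.0829 tilt [ 0.013  -0.0014 -0.9999] F [ 2.2 -1.6  7.8] w 14.3 q [-0.09  0.12  1.79 -0.    1.22 -0.  ]
```

arm_command(
  rows=[
    {"delta_rot": [0, 0, 0], "xyz": [-0.0147, 0, 0.0041], "gripper": 0},
    {"delta_rot": [0, 0, 0], "xyz": [-0.0142, 0, 0.0056], "gripper": 0},
    {"delta_rot": [0, 0, 0], "xyz": [-0.0136, 0, 0.007], "gripper": 0},
    {"delta_rot": [0, 0, 0], "xyz": [-0.0128, 0, 0.0083], "gripper": 0},
    {"delta_rot": [0, 0, 0], "xyz": [-0.012, 0, 0.0095], "gripper": 0},
    {"delta_rot": [0, 0, 0], "xyz": [-0.0109, 0, 0.0107], "gripper": 0},
  ],
)

```text
time: 23.75
tool_pos: [0.5171, -0.0198, 0.1754]
tcp_rot: [3.139, -0.13, 0.008]
wrist_force: [4.2, -0.9, -2.6]
width: 0.167
```

```bash
python3 -c "
from h import *
to()"
```

```text
t 23.75 p [ 0.5171 -0.0198  0.1754] yaw -0.0829 tilt [ 5.4e-03 -6.0e-04 -1.0e+00] F [ 4.2 -0.9 -2.6] w 14.3 q [-0.09  0.    2.   -0.    1.13 -0.  ]
```

arm_command(
  rows=[
    {"delta_rot": [0, 0, 0], "xyz": [-0.0098, 0, 0.0117], "gripper": 0},
    {"delta_rot": [0, 0, 0], "xyz": [-0.0086, 0, 0.0126], "gripper": 0},
    {"delta_rot": [0, 0, 0], "xyz": [-0.0073, 0, 0.0134], "gripper": 0},
    {"delta_rot": [0, 0, 0], "xyz": [-0.0059, 0, 0.0141], "gripper": 0},
    {"delta_rot": [0, 0, 0], "xyz": [-0.0025, 0, 0.0075], "gripper": 0},
    {"delta_rot": [0, 0, 0], "xyz": [-0.002, 0, 0.0075], "gripper": 0},
    {"delta_rot": [0, 0, 0], "xyz": [-0.001, 0, 0.004], "gripper": 0},
    {"delta_rot": [0, 0, 0], "xyz": [0, 0, 0], "gripper": 0},
  ],
)

```text
time: 24.55
tool_pos: [0.4797, -0.0166, 0.1043]
tcp_rot: [-3.139, 0.13, -0.001]
wrist_force: [-2.6, 0.3, 7.6]
width: 0.167
```

```bash
python3 -c "
from h import *
to()"
```

```text
t 24.55 p [ 0.4797 -0.0166  0.1043] yaw -0.0829 tilt [ 9.e-04 -0.e+00 -1.e+00] F [-2.6  0.3  7.6] w 14.3 q [-0.09  0.01  2.14  0.    0.99 -0.  ]
```

arm_command(
  rows=[
    {"delta_rot": [0, 0, 0], "xyz": [0, 0, 0.001], "gripper": 0},
    {"delta_rot": [0, 0, 0], "xyz": [0, 0, 0], "gripper": 0.05},
    {"delta_rot": [0, 0, 0], "xyz": [0, 0, 0], "gripper": 0.05},
    {"delta_rot": [0, 0, 0], "xyz": [0, 0, 0], "gripper": 0.05},
    {"delta_rot": [0, 0, 0], "xyz": [0, 0, 0], "gripper": 0.05},
    {"delta_rot": [0, 0, 0], "xyz": [0, 0, -0.03], "gripper": 0.05},
    {"delta_rot": [0, 0, 0], "xyz": [0, 0, -0.035], "gripper": 0.05},
    {"delta_rot": [0, 0, 0], "xyz": [0, 0, 0], "gripper": 0.05},
    {"delta_rot": [0, 0, 0], "xyz": [0, 0, 0], "gripper": 0.05},
    {"delta_rot": [0, 0, 0], "xyz": [0, 0, 0], "gripper": 0.05},
    {"delta_rot": [0, 0, 0], "xyz": [0, 0, 0], "gripper": 0.05},
    {"delta_rot": [0, 0, 0], "xyz": [0, 0, 0], "gripper": 0.05},
  ],
)

```text
time: 25.75
tool_pos: [0.4778, -0.0165, 0.1653]
tcp_rot: [-3.139, 0.13, 0.004]
wrist_force: [-0.1, 1.0, -0.5]
width: 0.586
```

```bash
python3 -c "
from h import *
to()
s=grab('scene');S=cloud(s);cv2.imwrite('pics/s13.png',cv2.resize(s['pixels'][120:280,200:360],None,fx=3.5,fy=3.5,interpolation=cv2.INTER_CUBIC)[...,::-1])
hs=cv2.cvtColor(s['pixels'],cv2.COLOR_RGB2HSV)
b=(hs[...,0]>100)&(hs[...,0]<130)&(hs[...,1]>120)&(S[...,0]>.51)&(S[...,0]<.57)&(abs(S[...,1]-.016)<.12)&(S[...,2]>.08)
P=S[b];n=len(P);A=np.c_[P-[.545,.0167,0]];
for y in(-.09,-.05,.05,.09):
  q=P[abs(P[:,1]-.0167-y)<.02];print(y,len(q),np.percentile(q,[50,75],axis=0).round(4)) if len(q) else 0
"
```

```text
t 25.75 p [ 0.4778 -0.0165  0.1653] yaw -0.083 tilt [-2.6e-03  2.0e-04 -1.0e+00] F [-0.1  1.  -0.5] w 50.0 q [-0.09 -0.06  2.08 -0.    1.12 -0.  ]
-0.09 92 [[ 0.5499 -0.0719  0.0968]
 [ 0.5545 -0.063   0.0978]]
-0.05 103 [[ 0.5535 -0.0323  0.0965]
 [ 0.5583 -0.0226  0.0976]]
0.05 115 [[0.559  0.0664 0.0968]
 [0.5664 0.0759 0.098 ]]
0.09 88 [[0.559  0.1041 0.097 ]
 [0.5658 0.1147 0.0981]]
```

View pics/s13.png

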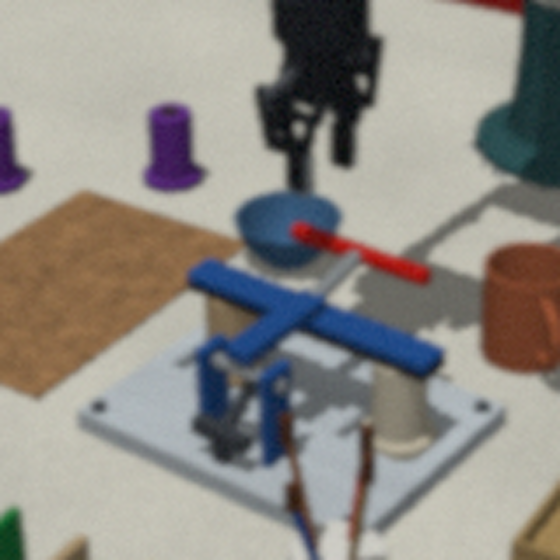

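The bar rests level on both props, at about (230,320) and (400,400) in the crop, and nothing touches it. I'll wait a little longer, then reopen it.

arm_command(
  rows=[
    {"delta_rot": [0, 0, 0], "xyz": [0, 0, 0], "gripper": 0.05},
    {"delta_rot": [0, 0, 0], "xyz": [0, 0, 0], "gripper": 0.05},
    {"delta_rot": [0, 0, 0], "xyz": [0, 0, 0], "gripper": 0.05},
    {"delta_rot": [0, 0, 0], "xyz": [0, 0, 0], "gripper": 0.05},
    {"delta_rot": [0, 0, 0], "xyz": [0, 0, 0.025], "gripper": 0.05},
    {"delta_rot": [0, 0, 0], "xyz": [0, 0, 0.025], "gripper": 0.05},
    {"delta_rot": [0, 0, 0], "xyz": [0, 0, 0.017], "gripper": 0.05},
    {"delta_rot": [0, 0, 0], "xyz": [0, 0, 0], "gripper": 0.05},
  ],
)

```text
time: 26.6
tool_pos: [0.4763, -0.0164, 0.097]
tcp_rot: [-3.139, 0.13, 0.009]
wrist_force: [0.6, 0.3, -0.6]
width: 0.582
```

arm_command(
  rows=[
    {"delta_rot": [0, 0, 0], "xyz": [0, 0, 0], "gripper": 0},
    {"delta_rot": [0, 0, 0], "xyz": [0, 0, 0], "gripper": 0},
    {"delta_rot": [0, 0, 0], "xyz": [0, 0, 0], "gripper": 0},
    {"delta_rot": [0, 0, 0], "xyz": [0, 0, 0], "gripper": 0},
    {"delta_rot": [0, 0, 0], "xyz": [0, 0, 0], "gripper": 0},
  ],
  force=40,
)

```text
time: 27.1
tool_pos: [0.4797, -0.0167, 0.1012]
tcp_rot: [3.139, -0.13, 0.003]
wrist_force: [-1.0, -0.8, 6.3]
width: 0.17
```

```bash
python3 -c "
from h import *
to()"
```

```text
t 27.1 p [ 0.4797 -0.0167  0.1012] yaw -0.083 tilt [ 2.1e-03 -2.0e-04 -1.0e+00] F [-1.  -0.8  6.3] w 14.5 q [-0.09  0.02  2.14  0.    0.98 -0.  ]
```

Gripped. Now the opening arc again from joint 0.

arm_command(
  rows=[
    {"delta_rot": [0, 0, 0], "xyz": [0.002, 0, -0.0075], "gripper": 0},
    {"delta_rot": [0, 0, 0], "xyz": [0.003, 0, -0.0115], "gripper": 0},
    {"delta_rot": [0, 0, 0], "xyz": [0.0052, 0, -0.0144], "gripper": 0},
    {"delta_rot": [0, 0, 0], "xyz": [0.0066, 0, -0.0138], "gripper": 0},
    {"delta_rot": [0, 0, 0], "xyz": [0.008, 0, -0.0131], "gripper": 0},
    {"delta_rot": [0, 0, 0], "xyz": [0.0092, 0, -0.0122], "gripper": 0},
    {"delta_rot": [0, 0, 0], "xyz": [0.0104, 0, -0.0112], "gripper": 0},
    {"delta_rot": [0, 0, 0], "xyz": [0.0115, 0, -0.0101], "gripper": 0},
    {"delta_rot": [0, 0, 0], "xyz": [0.0124, 0, -0.0089], "gripper": 0},
  ],
)

```text
time: 28.0
tool_pos: [0.5432, -0.0221, 0.2033]
tcp_rot: [-3.139, 0.13, 0.016]
wrist_force: [-11.8, 1.1, 6.8]
width: 0.162
```

```bash
python3 -c "
from h import *
to()"
```

```text
t 28.0 p [ 0.5432 -0.0221  0.2033] yaw -0.0829 tilt [-1.010e-02  5.000e-04 -9.999e-01] F [-11.8   1.1   6.8] w 13.9 q [-0.09  0.04  1.91 -0.    1.2  -0.  ]
```

arm_command(
  rows=[
    {"delta_rot": [0, 0, 0], "xyz": [0.0132, 0, -0.0076], "gripper": 0},
    {"delta_rot": [0, 0, 0], "xyz": [0.0139, 0, -0.0063], "gripper": 0},
    {"delta_rot": [0, 0, 0], "xyz": [0.0145, 0, -0.0049], "gripper": 0},
    {"delta_rot": [0, 0, 0], "xyz": [0.0149, 0, -0.0034], "gripper": 0},
    {"delta_rot": [0, 0, 0], "xyz": [0.0152, 0, -0.0019], "gripper": 0},
    {"delta_rot": [0, 0, 0], "xyz": [0.0153, 0, -0.0004], "gripper": 0},
    {"delta_rot": [0, 0, 0], "xyz": [0.0152, 0, 0.0012], "gripper": 0},
    {"delta_rot": [0, 0, 0], "xyz": [0.0151, 0, 0.0027], "gripper": 0},
    {"delta_rot": [0, 0, 0], "xyz": [0.0147, 0, 0.0042], "gripper": 0},
    {"delta_rot": [0, 0, 0], "xyz": [0.0142, 0, 0.0056], "gripper": 0},
  ],
)

```text
time: 29.0
tool_pos: [0.694, -0.0348, 0.2144]
tcp_rot: [3.138, -0.13, 0.002]
wrist_force: [0.7, -0.7, 1.8]
width: 0.167
```

```bash
python3 -c "
from h import *
to()"
```

```text
t 29.0 p [ 0.694  -0.0348  0.2144] yaw -0.0831 tilt [ 1.5e-03 -5.0e-04 -1.0e+00] F [ 0.7 -0.7  1.8] w 14.3 q [-0.09  0.31  1.58 -0.    1.25 -0.  ]
```

arm_command(
  rows=[
    {"delta_rot": [0, 0, 0], "xyz": [0.0136, 0, 0.007], "gripper": 0},
    {"delta_rot": [0, 0, 0], "xyz": [0, 0, 0], "gripper": 0},
    {"delta_rot": [0, 0, 0], "xyz": [0, 0, 0], "gripper": 0.05},
    {"delta_rot": [0, 0, 0], "xyz": [0, 0, 0], "gripper": 0.05},
    {"delta_rot": [0, 0, 0], "xyz": [0, 0, 0], "gripper": 0.05},
    {"delta_rot": [0, 0, 0], "xyz": [0, 0, 0], "gripper": 0.05},
    {"delta_rot": [0, 0, 0], "xyz": [0, 0, -0.03], "gripper": 0.05},
    {"delta_rot": [0, 0, 0], "xyz": [0, 0, -0.03], "gripper": 0.05},
    {"delta_rot": [0, 0, 0], "xyz": [-0.03, 0.035, 0], "gripper": 0.05},
    {"delta_rot": [0, 0, 0], "xyz": [-0.03, 0.035, 0], "gripper": 0.07},
    {"delta_rot": [0, 0, 0], "xyz": [-0.03, 0.035, 0], "gripper": 0.07},
    {"delta_rot": [0, 0, 0], "xyz": [-0.03, 0.035, 0], "gripper": 0.08},
  ],
)

```text
time: 30.2
tool_pos: [0.5734, -0.1658, 0.2666]
tcp_rot: [3.139, -0.129, 0.001]
wrist_force: [0.3, -1.0, 0.1]
width: 0.933
```

arm_command(
  rows=[
    {"delta_rot": [0, 0, 0], "xyz": [-0.02, 0.035, 0], "gripper": 0.08},
    {"delta_rot": [0, 0, 0], "xyz": [0, 0, 0], "gripper": 0.08},
    {"delta_rot": [0, 0, 0], "xyz": [0, 0, 0], "gripper": 0.08},
  ],
)

```text
time: 30.5
tool_pos: [0.5516, -0.1988, 0.2668]
tcp_rot: [-3.138, 0.134, -0.002]
wrist_force: [-0.6, 0.7, -0.3]
width: 0.939
```

```bash
python3 - <<'E'
from h import *
c=grab('top');W=cloud(c)
print('A',circ(W,(.551,.098),.067,.09,.045,.022))
print('B',circ(W,(.538,-.065),.067,.09,.045,.022))
t=np.array([.5447,.0167]);tt=np.array([.5097,.2776])
overlay(c,'t14.png',(175,330,130,255),5,[(.5512,.0984,.081,.022),(.5382,-.0651,.081,.022)],[sq(tt,.017,(x,0),.038,.022) for x in(.081,0,-.081)]+[sq(tt,.017,(x,0),.038,.005) for x in(.081,0,-.081)])
s=grab('scene')
overlay(s,'s14.png',(200,420,150,300),3.5,[],[sq(tt,.017,(x,0),.038,.022) for x in(.081,0,-.081)])
to((.5382,-.0651,.26))
E
```

```text
A (135, 0.552, 0.0981, 22.009538650512695, array([0.5512, 0.0982, 0.0822]))
B (135, 0.5375, -0.0661, 22.033458709716797, array([ 0.5369, -0.066 ,  0.0822]))
t 30.6 p [ 0.5526 -0.1976  0.2664] yaw -0.0826 tilt [ 8.e-04  4.e-04 -1.e+00] F [-0.8 -0.2 -0.5] w 80.1 q [-0.39  0.08  1.76  0.    1.31 -0.3 ]
d [-0.0253 -0.1309  0.0065] rows>= 2.6692085795413845
```

View pics/t14.png

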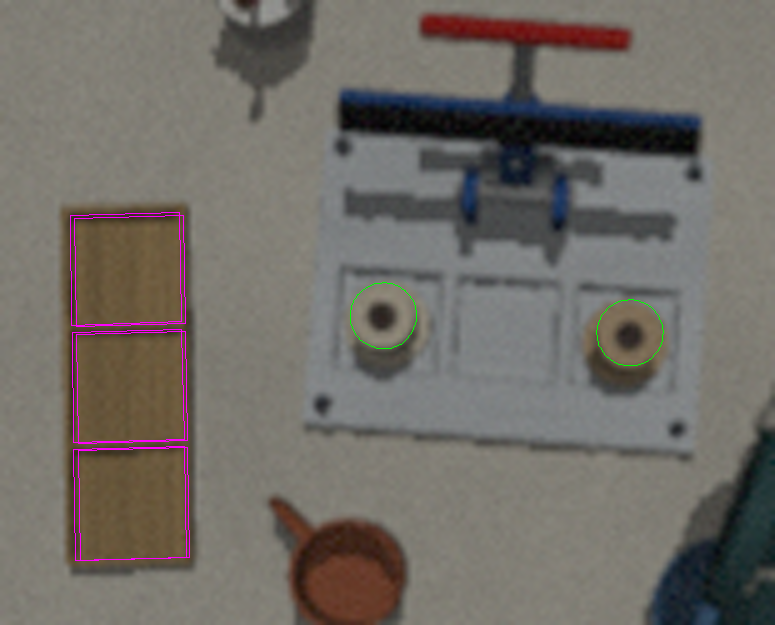

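View pics/s14.png

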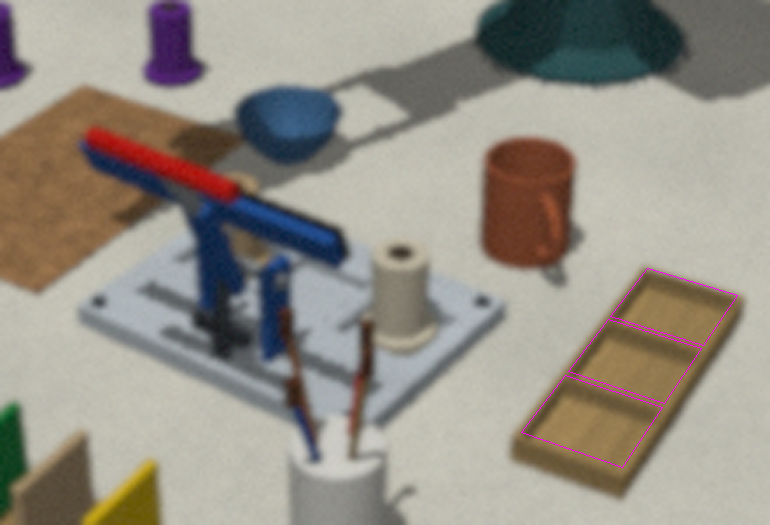

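The clamp is open and both props are still seated. The tray overlay fits. Picking B.

arm_command(
  rows=[
    {"delta_rot": [0, 0, 0], "xyz": [-0.0085, -0.0435, 0], "gripper": 0.08},
    {"delta_rot": [0, 0, 0], "xyz": [-0.0085, -0.0435, 0], "gripper": 0.08},
    {"delta_rot": [0, 0, 0], "xyz": [-0.0083, -0.0435, 0], "gripper": 0.08},
    {"delta_rot": [0, 0, 0], "xyz": [0, 0, 0.04], "gripper": 0.08},
    {"delta_rot": [0, 0, 0], "xyz": [0, 0, 0.04], "gripper": 0.08},
    {"delta_rot": [0, 0, 0], "xyz": [0, 0, 0.035], "gripper": 0.08},
    {"delta_rot": [0, 0, 0], "xyz": [0, 0, 0], "gripper": 0.08},
    {"delta_rot": [0, 0, 0], "xyz": [0, 0, 0], "gripper": 0.08},
  ],
)

```text
time: 31.4
tool_pos: [0.5378, -0.0651, 0.151]
tcp_rot: [-3.139, 0.128, 0.002]
wrist_force: [1.1, -0.8, 0.3]
width: 0.936
```

```bash
python3 -c "
from h import *
to((.5377,-.0657,.041))"
```

```text
t 31.4 p [ 0.5378 -0.0651  0.151 ] yaw -0.0814 tilt [-1.6e-03  5.0e-04 -1.0e+00] F [ 1.1 -0.8  0.3] w 79.9 q [-0.17  0.08  1.97  0.    1.09 -0.09]
d [0.0002 0.0007 0.11  ] rows>= 2.200750466767032
```

arm_command(
  rows=[
    {"delta_rot": [0, 0, 0], "xyz": [0, 0, 0.03], "gripper": 0.08},
    {"delta_rot": [0, 0, 0], "xyz": [0, 0, 0.035], "gripper": 0.08},
    {"delta_rot": [0, 0, 0], "xyz": [0, 0, 0.025], "gripper": 0.08},
    {"delta_rot": [0, 0, 0], "xyz": [0, 0, 0.018], "gripper": 0.08},
    {"delta_rot": [0, 0, 0], "xyz": [0, 0, 0], "gripper": 0.08},
    {"delta_rot": [0, 0, 0], "xyz": [0, 0, 0], "gripper": 0.02},
    {"delta_rot": [0, 0, 0], "xyz": [0, 0, 0], "gripper": 0.02},
    {"delta_rot": [0, 0, 0], "xyz": [0, 0, 0], "gripper": 0.02},
    {"delta_rot": [0, 0, 0], "xyz": [0, 0, 0], "gripper": 0.02},
    {"delta_rot": [0, 0, 0], "xyz": [0, 0, 0], "gripper": 0.02},
  ],
  force=50,
)

```text
time: 32.4
tool_pos: [0.5395, -0.0664, 0.0458]
tcp_rot: [3.138, -0.13, 0.006]
wrist_force: [-0.1, 0.3, 5.7]
width: 0.504
```

```bash
python3 -c "
from h import *
to((.5377,-.0657,.041))"
```

```text
t 32.4 p [ 0.5395 -0.0664  0.0458] yaw -0.083 tilt [ 3.7e-03 -6.0e-04 -1.0e+00] F [-0.1  0.3  5.7] w 43.1 q [-0.17  0.21  2.05  0.    0.88 -0.09]
d [-0.0019 -0.0006  0.0048] rows>= 0.1040640128730499
```

arm_command(
  rows=[
    {"delta_rot": [0, 0, 0], "xyz": [0, 0, -0.02], "gripper": 0.02},
    {"delta_rot": [0, 0, 0], "xyz": [0, 0, -0.04], "gripper": 0.02},
    {"delta_rot": [0, 0, 0], "xyz": [0, 0, -0.045], "gripper": 0.02},
    {"delta_rot": [0, 0, 0], "xyz": [0, 0, -0.045], "gripper": 0.02},
    {"delta_rot": [0, 0, 0], "xyz": [0, 0, 0], "gripper": 0.02},
    {"delta_rot": [0, 0, 0], "xyz": [0, 0, 0], "gripper": 0.02},
  ],
)

```text
time: 33.0
tool_pos: [0.5385, -0.0663, 0.1951]
tcp_rot: [3.138, -0.13, 0.006]
wrist_force: [-0.1, 0.0, -3.7]
width: 0.5
```

```bash
python3 -c "
from h import *
to((.5906,.2789,.2))
s=grab('scene');cv2.imwrite('pics/s15.png',cv2.resize(s['pixels'][100:280,180:360],None,fx=3,fy=3,interpolation=cv2.INTER_CUBIC)[...,::-1])"
```

```text
t 33.0 p [ 0.5385 -0.0663  0.1951] yaw -0.0829 tilt [ 3.7e-03 -6.0e-04 -1.0e+00] F [-0.1  0.  -3.7] w 42.7 q [-0.17  0.04  1.93  0.    1.17 -0.09]
d [ 0.0233 -0.3483 -0.005 ] rows>= 6.9828665690633684
```

View pics/s15.png

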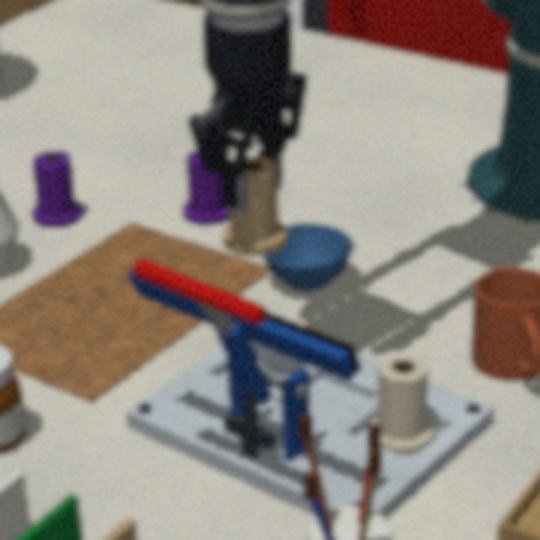

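arm_command(
  rows=[
    {"delta_rot": [0, 0, 0], "xyz": [0.001, -0.03, 0], "gripper": 0.02},
    {"delta_rot": [0, 0, 0], "xyz": [0.001, -0.045, 0], "gripper": 0.02},
    {"delta_rot": [0, 0, 0], "xyz": [0.001, -0.045, 0], "gripper": 0.02},
    {"delta_rot": [0, 0, 0], "xyz": [0.001, -0.045, 0], "gripper": 0.02},
    {"delta_rot": [0, 0, 0], "xyz": [0.004, -0.045, 0], "gripper": 0.02},
    {"delta_rot": [0, 0, 0], "xyz": [0.005, -0.045, 0], "gripper": 0.02},
    {"delta_rot": [0, 0, 0], "xyz": [0.005, -0.045, 0], "gripper": 0.02},
    {"delta_rot": [0, 0, 0], "xyz": [0.0053, -0.0483, 0], "gripper": 0.02},
    {"delta_rot": [0, 0, 0], "xyz": [0, 0, 0], "gripper": 0.02},
    {"delta_rot": [0, 0, 0], "xyz": [0, 0, 0.04], "gripper": 0.02},
    {"delta_rot": [0, 0, 0], "xyz": [0, 0, 0.04], "gripper": 0.02},
    {"delta_rot": [0, 0, 0], "xyz": [0, 0, 0.03], "gripper": 0.02},
  ],
)

```text
time: 34.25
tool_pos: [0.5859, 0.2773, 0.0772]
tcp_rot: [3.135, -0.129, -0.012]
wrist_force: [0.2, -0.5, -4.6]
width: 0.5
```

arm_command(
  rows=[
    {"delta_rot": [0, 0, 0], "xyz": [0, 0, 0], "gripper": 0.02},
    {"delta_rot": [0, 0, 0], "xyz": [0, 0, 0], "gripper": 0.02},
  ],
)

```text
time: 34.45
tool_pos: [0.5878, 0.2779, 0.0806]
tcp_rot: [3.136, -0.131, -0.008]
wrist_force: [0.6, 0.1, -3.6]
width: 0.5
```

```bash
python3 -c "
from h import *
to((.5906,.2789,.045))
s=read_camera('scene');z=bot.read_state()['tool_pos'];tt=np.array([.5097,.2776])
overlay(s,'s16.png',(270,420,150,290),4,[(z[0],z[1],z[2]-.039,.03),(z[0],z[1],z[2]-.029,.03)],[sq(tt,.017,(x,0),.038,.022) for x in(.081,0,-.081)])"
```

```text
t 34.45 p [0.5878 0.2779 0.0806] yaw -0.0832 tilt [-0.0051 -0.0022 -1.    ] F [ 0.6  0.1 -3.6] w 42.7 q [ 0.4   0.35  1.79 -0.    1.01  0.49]
d [ 0.0029 -0.0014  0.0356] rows>= 0.7143652042958155
```

View pics/s16.png

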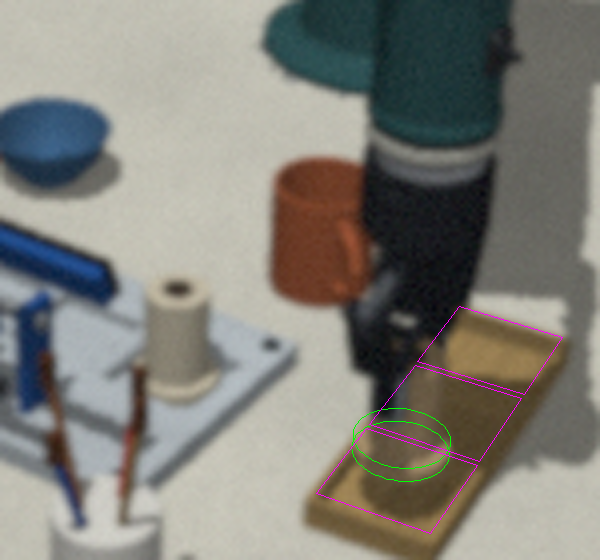

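The foot overlay matches the prop held above the far cell. Lowering and releasing.

arm_command(
  rows=[
    {"delta_rot": [0, 0, 0], "xyz": [0.002, -0.001, 0.01], "gripper": 0.02},
    {"delta_rot": [0, 0, 0], "xyz": [0, 0, 0.01], "gripper": 0.02},
    {"delta_rot": [0, 0, 0], "xyz": [0, 0, 0.008], "gripper": 0.02},
    {"delta_rot": [0, 0, 0], "xyz": [0, 0, 0.005], "gripper": 0.02},
    {"delta_rot": [0, 0, 0], "xyz": [0, 0, 0.002], "gripper": 0.02},
    {"delta_rot": [0, 0, 0], "xyz": [0, 0, 0], "gripper": 0.02},
  ],
)

```text
time: 35.1
tool_pos: [0.5915, 0.2797, 0.0476]
tcp_rot: [3.138, -0.13, -0.001]
wrist_force: [0.5, -0.1, -3.6]
width: 0.5
```

```bash
python3 -c "
from h import *
to((.5906,.2789,.045))"
```

```text
t 35.1 p [0.5915 0.2797 0.0476] yaw -0.083 tilt [-9.e-04 -4.e-04 -1.e+00] F [ 0.5 -0.1 -3.6] w 42.7 q [0.4  0.39 1.8  0.   0.95 0.49]
d [-0.0008  0.0008  0.0026] rows>= 0.05726764977749361
```

arm_command(
  rows=[
    {"delta_rot": [0, 0, 0], "xyz": [0, 0, 0.0015], "gripper": 0.02},
    {"delta_rot": [0, 0, 0], "xyz": [0, 0, 0.001], "gripper": 0.02},
    {"delta_rot": [0, 0, 0], "xyz": [0, 0, 0], "gripper": 0.02},
  ],
)

```text
time: 35.4
tool_pos: [0.5919, 0.2798, 0.0458]
tcp_rot: [-3.139, 0.13, -0.0]
wrist_force: [0.3, -0.8, -4.1]
width: 0.5
```

```bash
python3 -c "
from h import *
to()"
```

```text
t 35.4 p [0.5919 0.2798 0.0458] yaw -0.083 tilt [ 2.e-04  1.e-04 -1.e+00] F [ 0.3 -0.8 -4.1] w 42.7 q [0.4  0.39 1.8  0.   0.95 0.49]
```

arm_command(
  rows=[
    {"delta_rot": [0, 0, 0], "xyz": [0, 0, 0], "gripper": 0.06},
    {"delta_rot": [0, 0, 0], "xyz": [0, 0, 0], "gripper": 0.07},
    {"delta_rot": [0, 0, 0], "xyz": [0, 0, 0], "gripper": 0.07},
    {"delta_rot": [0, 0, 0], "xyz": [0, 0, 0], "gripper": 0.07},
    {"delta_rot": [0, 0, 0], "xyz": [0, 0, -0.02], "gripper": 0.07},
    {"delta_rot": [0, 0, 0], "xyz": [0, 0, -0.04], "gripper": 0.07},
    {"delta_rot": [0, 0, 0], "xyz": [0, 0, -0.05], "gripper": 0.07},
    {"delta_rot": [0, 0, 0], "xyz": [0, 0, -0.05], "gripper": 0.08},
    {"delta_rot": [0, 0, 0], "xyz": [0, 0.04, 0], "gripper": 0.08},
    {"delta_rot": [0, 0, 0], "xyz": [-0.01, 0.045, 0], "gripper": 0.08},
    {"delta_rot": [0, 0, 0], "xyz": [-0.02, 0, 0], "gripper": 0.08},
    {"delta_rot": [0, 0, 0], "xyz": [0, 0, 0], "gripper": 0.08},
  ],
)

```text
time: 36.6
tool_pos: [0.5533, 0.1965, 0.206]
tcp_rot: [-3.139, 0.133, 0.001]
wrist_force: [-0.2, 0.9, 0.0]
width: 0.934
```

```bash
python3 -c "
from h import *
to((.5513,.0981,.2))
c=grab('top');W=cloud(c);s=grab('scene');S=cloud(s)
print('A S',circ(S,(.551,.098),.067,.09,.05,.022))
print('B S',circ(S,(.5906,.2789),.067,.09,.05,.022),circ(W,(.5906,.2789),.067,.09,.05,.022))
cv2.imwrite('pics/s17.png',cv2.resize(s['pixels'][130:300,200:420],None,fx=3.5,fy=3.5,interpolation=cv2.INTER_CUBIC)[...,::-1])"
```

```text
t 36.6 p [0.5533 0.1965 0.206 ] yaw -0.0845 tilt [-7.e-04  2.e-04 -1.e+00] F [-0.2  0.9  0. ] w 79.8 q [0.3  0.12 1.83 0.   1.2  0.38]
d [0.0064 0.0982 0.006 ] rows>= 1.972166645560433
A S (186, 0.5551, 0.1009, 24.744333267211914, array([0.5596, 0.1018, 0.0786]))
B S (229, 0.5959, 0.2805, 23.707590103149414, array([0.5992, 0.283 , 0.0775])) (0, 0.0, 0.0, 0.0, array([nan, nan, nan]))h.py:23: RuntimeWarning: Mean of empty slice.
  return len(P),round(x/1000,4),round(y/1000,4),r, P.mean(0).round(4)
  ret = um.true_divide(
```

View pics/s17.png

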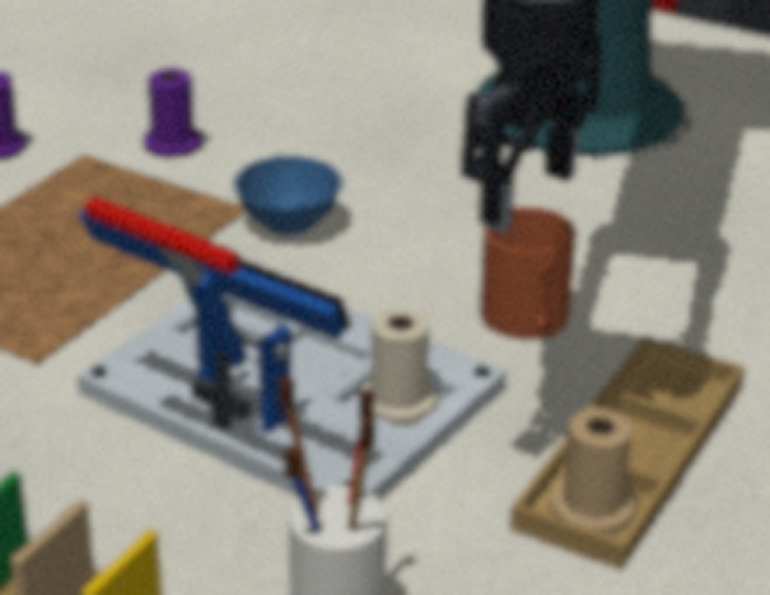

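B stands in the far tray cell at about (598,465). A is still in its pocket at (400,365).

arm_command(
  rows=[
    {"delta_rot": [0, 0, 0], "xyz": [0.003, 0.049, 0], "gripper": 0.08},
    {"delta_rot": [0, 0, 0], "xyz": [0.0034, 0.049, 0], "gripper": 0.08},
    {"delta_rot": [0, 0, 0], "xyz": [0, 0, 0], "gripper": 0.08},
    {"delta_rot": [0, 0, 0], "xyz": [0, 0, 0.04], "gripper": 0.08},
    {"delta_rot": [0, 0, 0], "xyz": [0, 0, 0.02], "gripper": 0.08},
    {"delta_rot": [0, 0, 0], "xyz": [0, 0, 0], "gripper": 0.08},
    {"delta_rot": [0, 0, 0], "xyz": [0, 0, 0], "gripper": 0.08},
  ],
)

```text
time: 37.4
tool_pos: [0.5537, 0.1003, 0.1457]
tcp_rot: [-3.139, 0.129, 0.001]
wrist_force: [0.1, 0.3, -0.2]
width: 0.938
```

```bash
python3 -c "
from h import *
to((.5513,.0981,.043))"
```

```text
t 37.4 p [0.5537 0.1003 0.1457] yaw -0.0821 tilt [-4.e-04  1.e-04 -1.e+00] F [ 0.1  0.3 -0.2] w 80.1 q [0.13 0.12 1.94 0.   1.08 0.22]
d [-0.0021  0.0024  0.1027] rows>= 2.0547499194537657
```

arm_command(
  rows=[
    {"delta_rot": [0, 0, 0], "xyz": [-0.0021, 0.0022, 0.03], "gripper": 0.08},
    {"delta_rot": [0, 0, 0], "xyz": [0, 0, 0.03], "gripper": 0.08},
    {"delta_rot": [0, 0, 0], "xyz": [0, 0, 0.025], "gripper": 0.08},
    {"delta_rot": [0, 0, 0], "xyz": [0, 0, 0.018], "gripper": 0.08},
    {"delta_rot": [0, 0, 0], "xyz": [0, 0, 0], "gripper": 0.08},
    {"delta_rot": [0, 0, 0], "xyz": [0, 0, 0], "gripper": 0.02},
    {"delta_rot": [0, 0, 0], "xyz": [0, 0, 0], "gripper": 0.02},
    {"delta_rot": [0, 0, 0], "xyz": [0, 0, 0], "gripper": 0.02},
    {"delta_rot": [0, 0, 0], "xyz": [0, 0, 0], "gripper": 0.02},
    {"delta_rot": [0, 0, 0], "xyz": [0, 0, 0], "gripper": 0.02},
  ],
  force=50,
)

```text
time: 38.4
tool_pos: [0.553, 0.0978, 0.0451]
tcp_rot: [-3.138, 0.13, -0.007]
wrist_force: [0.2, 1.0, 6.5]
width: 0.499
```

```bash
python3 -c "
from h import *
to()"
```

```text
t 38.4 p [0.553  0.0978 0.0451] yaw -0.0831 tilt [ 4.3e-03  8.0e-04 -1.0e+00] F [0.2 1.  6.5] w 42.6 q [0.13 0.24 2.01 0.   0.89 0.21]
```

arm_command(
  rows=[
    {"delta_rot": [0, 0, 0], "xyz": [0, 0, -0.02], "gripper": 0.02},
    {"delta_rot": [0, 0, 0], "xyz": [0, 0, -0.04], "gripper": 0.02},
    {"delta_rot": [0, 0, 0], "xyz": [0, 0, -0.045], "gripper": 0.02},
    {"delta_rot": [0, 0, 0], "xyz": [0, 0, -0.045], "gripper": 0.02},
    {"delta_rot": [0, 0, 0], "xyz": [0, 0, 0], "gripper": 0.02},
    {"delta_rot": [0, 0, 0], "xyz": [0, 0, 0], "gripper": 0.02},
  ],
)

```text
time: 39.0
tool_pos: [0.5517, 0.0975, 0.1944]
tcp_rot: [-3.138, 0.13, -0.005]
wrist_force: [-0.6, -0.5, -3.6]
width: 0.499
```

```bash
python3 -c "
from h import *
to((.4287,.2762,.2))"
```

```text
t 39.0 p [0.5517 0.0975 0.1944] yaw -0.083 tilt [ 3.4e-03  4.0e-04 -1.0e+00] F [-0.6 -0.5 -3.6] w 42.6 q [ 0.13  0.07  1.9  -0.    1.17  0.21]
d [-0.1373 -0.1679 -0.006 ] rows>= 4.340581347002024
```

arm_command(
  rows=[
    {"delta_rot": [0, 0, 0], "xyz": [-0.0223, -0.0279, 0], "gripper": 0.02},
    {"delta_rot": [0, 0, 0], "xyz": [-0.023, -0.028, 0], "gripper": 0.02},
    {"delta_rot": [0, 0, 0], "xyz": [-0.023, -0.028, 0], "gripper": 0.02},
    {"delta_rot": [0, 0, 0], "xyz": [-0.023, -0.028, 0], "gripper": 0.02},
    {"delta_rot": [0, 0, 0], "xyz": [-0.023, -0.028, 0], "gripper": 0.02},
    {"delta_rot": [0, 0, 0], "xyz": [-0.023, -0.028, 0], "gripper": 0.02},
    {"delta_rot": [0, 0, 0], "xyz": [0, 0, 0], "gripper": 0.02},
    {"delta_rot": [0, 0, 0], "xyz": [0, 0, 0.04], "gripper": 0.02},
    {"delta_rot": [0, 0, 0], "xyz": [0, 0, 0.04], "gripper": 0.02},
    {"delta_rot": [0, 0, 0], "xyz": [0, 0, 0.03], "gripper": 0.02},
    {"delta_rot": [0, 0, 0], "xyz": [0, 0, 0], "gripper": 0.02},
    {"delta_rot": [0, 0, 0], "xyz": [0, 0, 0], "gripper": 0.02},
  ],
)

```text
time: 40.2
tool_pos: [0.4266, 0.2749, 0.0811]
tcp_rot: [3.136, -0.131, -0.006]
wrist_force: [-0.5, -0.0, -2.0]
width: 0.499
```

```bash
python3 -c "
from h import *
to((.4287,.2762,.0445))
s=read_camera('scene');z=bot.read_state()['tool_pos'];tt=np.array([.5097,.2776])
overlay(s,'s18.png',(270,420,150,290),4,[(z[0],z[1],z[2]-.039,.03),(z[0],z[1],z[2]-.029,.03)],[sq(tt,.017,(x,0),.038,.022) for x in(.081,0,-.081)])"
```

```text
t 40.2 p [0.4266 0.2749 0.0811] yaw -0.0833 tilt [-0.0038 -0.0023 -1.    ] F [-0.5 -0.  -2. ] w 42.6 q [ 0.52  0.1   2.1  -0.    0.95  0.61]
d [ 0.0021 -0.0016  0.0366] rows>= 0.7331782228955348
```

View pics/s18.png

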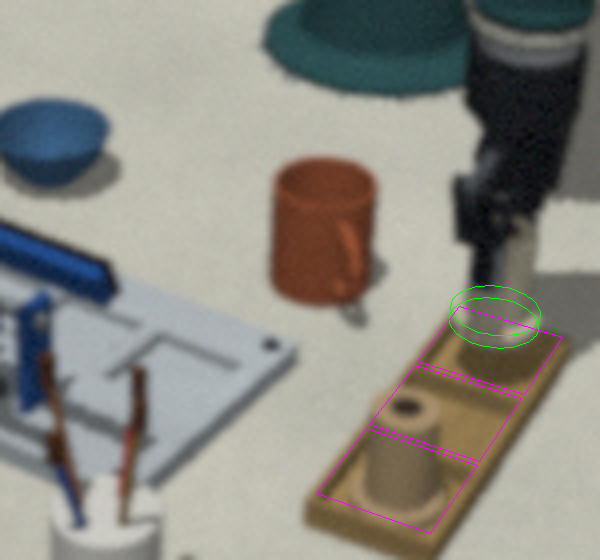

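Aligned over the near cell. Lowering.

arm_command(
  rows=[
    {"delta_rot": [0, 0, 0], "xyz": [0.0005, -0.0008, 0.01], "gripper": 0.02},
    {"delta_rot": [0, 0, 0], "xyz": [0, 0, 0.01], "gripper": 0.02},
    {"delta_rot": [0, 0, 0], "xyz": [0, 0, 0.008], "gripper": 0.02},
    {"delta_rot": [0, 0, 0], "xyz": [0, 0, 0.005], "gripper": 0.02},
    {"delta_rot": [0, 0, 0], "xyz": [0, 0, 0.002], "gripper": 0.02},
    {"delta_rot": [0, 0, 0], "xyz": [0, 0, 0.001], "gripper": 0.02},
    {"delta_rot": [0, 0, 0], "xyz": [0, 0, 0], "gripper": 0.02},
  ],
)

```text
time: 40.95
tool_pos: [0.4286, 0.2769, 0.0467]
tcp_rot: [-3.139, 0.13, -0.0]
wrist_force: [-0.9, -0.1, -3.0]
width: 0.496
```

```bash
python3 -c "
from h import *
to((.4287,.2762,.0445))"
```

```text
t 40.95 p [0.4286 0.2769 0.0467] yaw -0.083 tilt [ 0.  0. -1.] F [-0.9 -0.1 -3. ] w 42.4 q [0.52 0.15 2.12 0.   0.88 0.61]
d [0.0002 0.0007 0.0022] rows>= 0.04597634620347989
```

arm_command(
  rows=[
    {"delta_rot": [0, 0, 0], "xyz": [0, 0, 0.0015], "gripper": 0.02},
    {"delta_rot": [0, 0, 0], "xyz": [0, 0, 0.001], "gripper": 0.02},
    {"delta_rot": [0, 0, 0], "xyz": [0, 0, 0], "gripper": 0.06},
    {"delta_rot": [0, 0, 0], "xyz": [0, 0, 0], "gripper": 0.07},
    {"delta_rot": [0, 0, 0], "xyz": [0, 0, 0], "gripper": 0.07},
    {"delta_rot": [0, 0, 0], "xyz": [0, 0, 0], "gripper": 0.07},
    {"delta_rot": [0, 0, 0], "xyz": [0, 0, -0.02], "gripper": 0.07},
    {"delta_rot": [0, 0, 0], "xyz": [0, 0, -0.04], "gripper": 0.07},
    {"delta_rot": [0, 0, 0], "xyz": [0, 0, -0.05], "gripper": 0.07},
    {"delta_rot": [0, 0, 0], "xyz": [0, 0, -0.05], "gripper": 0.07},
    {"delta_rot": [0, 0, 0], "xyz": [0, 0.045, -0.02], "gripper": 0.07},
    {"delta_rot": [0, 0, 0], "xyz": [0, 0.045, 0], "gripper": 0.07},
  ],
)

```text
time: 42.15
tool_pos: [0.424, 0.1881, 0.2297]
tcp_rot: [-3.135, 0.125, -0.015]
wrist_force: [0.5, -0.5, -0.4]
width: 0.821
```

arm_command(
  rows=[
    {"delta_rot": [0, 0, 0], "xyz": [0, 0.045, 0], "gripper": 0.07},
    {"delta_rot": [0, 0, 0], "xyz": [0, 0.045, 0], "gripper": 0.07},
    {"delta_rot": [0, 0, 0], "xyz": [0, 0.045, 0], "gripper": 0.07},
    {"delta_rot": [0, 0, 0], "xyz": [0, 0.045, 0], "gripper": 0.07},
    {"delta_rot": [0, 0, 0], "xyz": [0, 0, 0], "gripper": 0.07},
    {"delta_rot": [0, 0, 0], "xyz": [0, 0, 0], "gripper": 0.07},
    {"delta_rot": [0, 0, 0], "xyz": [0, 0, 0], "gripper": 0.07},
  ],
)

```text
time: 42.85
tool_pos: [0.4062, 0.0084, 0.2243]
tcp_rot: [-3.138, 0.13, -0.0]
wrist_force: [-0.7, 1.0, 0.5]
width: 0.82
```

```bash
python3 - <<'E'
from h import *
to()
c=grab('top','tend.png');W=cloud(c);s=grab('scene','send.png');S=cloud(s)
for n,p in(('B',(.5906,.2789)),('A',(.4287,.2762))):
  print(n,circ(W,p,.067,.09,.05,.022),circ(S,p,.067,.09,.05,.022))
hs=cv2.cvtColor(s['pixels'],cv2.COLOR_RGB2HSV)
k=((hs[...,0]<8)|(hs[...,0]>172))&(hs[...,1]>140)&(S[...,0]>.55)&(S[...,0]<.8)&(S[...,2]>.15)&(abs(S[...,1])<.12)
P=S[k];print('handle',len(P),np.median(P,0).round(4))
E
```

```text
t 42.85 p [0.4062 0.0084 0.2243] yaw -0.0828 tilt [ 2.e-04  6.e-04 -1.e+00] F [-0.7  1.   0.5] w 70.0 q [-0.04 -0.26  2.14  0.    1.26  0.04]
B (131, 0.5906, 0.2801, 21.669464111328125, array([0.5894, 0.2793, 0.0807])) (227, 0.5954, 0.2809, 24.298786163330078, array([0.5989, 0.2832, 0.0776]))
A (141, 0.4286, 0.2777, 22.500734329223633, array([0.428 , 0.2773, 0.0812])) (182, 0.4307, 0.2792, 24.94645881652832, array([0.4364, 0.2809, 0.0776]))
handle 264 [0.7217 0.009  0.2185]
```

View pics/tend.png

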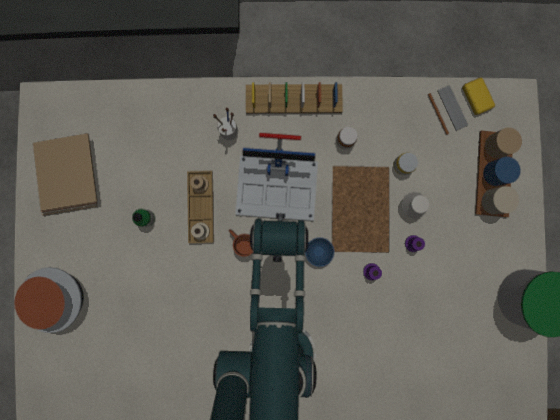

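View pics/send.png

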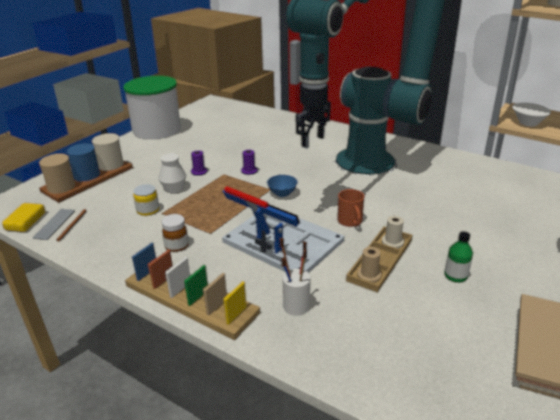

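Both props stand in end cells of the tray, at (199,184) and (200,232) in the top view. The clamp is open and the other pottery hasn't moved. Handing in.

```bash
python3 -c "
from h import *
bot.finish_job();print(bot.read_state()['time'])"
```

```text
the job is handed in; nothing more can be done
the job is handed in; nothing more can be done
```

The job is done and handed in at about 43 s of the 210 s; `finish_job` gave no verdict. There were two props on the mat, the cream one and the buff one.

- **Proof test:** I opened the clamp and seated both props in the outer nest pockets. The clamp then went over centre and held them on its own for more than a second, its bar level on both, and I swung it back to the open stop.
- **Tray:** The buff prop is in the far cell and the cream prop in the near cell.

**Last checks**
- **Top camera:** both props are within about 2 mm of their cell centres. Their tops read 81 mm, against 80 mm for a prop on the cell floor.
- **Scene camera:** it put the buff prop about 5 mm from its cell centre and the cream one about 4 mm. It has read about 5 mm off in x throughout because it only sees one side of a prop. Both values are inside the 16 mm limit.
- **Clamp:** the handle was at the same place as when I first opened it, so I take it to be at the open stop. I had no direct reading of the joint angle.
- **Everything else:** by eye, the other pottery and the purple look-alikes are where they started. The gripper was open and clear of everything.

No prop was seen to be knocked aside during the run, and no check failed.

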